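# Weigh rock-salt lumps into the brine jug

### The job

Make up the brine jug on the scale: lift the little wooden lid off the yellow jug and lay it flat on the bench, then on the scale's console press the round key all the way down to wake the scale and after it the square key to zero it, one key at a time. Then feed every salt lump on the bench down through the jug's neck, and only when all of them are inside and the jug is still open press the long bar key to record the weight. Last, lay the lid back flat over the jug's mouth so that it is covered; keep the jug standing on the scale and leave the other things on the bench where they are.

Things in the scene. Friction and masses are not known exactly. Their poses are not given: they have to be found in the camera images.
- scale: Low kitchen scale, fixed to the bench: white base 190 x 170 mm with a steel platform 160 x 150 mm whose top is 35 mm above the bench. Origin at the bench under its centre. It may stand to the robot's left or right, the console on the other side.
- jug: Yellow plastic jug, loose, standing on the scale's platform: 165 mm high, body 120 mm across up to 95 mm, then a shoulder narrowing to a neck 53 mm across outside from 132 mm up to the rim. Bore of the neck 45 mm, wall 4 mm. Side handle along its +x, reaching 88 mm from the axis, between 30 and 95 mm up. Origin at the centre of its underside, z up its axis. 0.45 kg when empty.
- jug_mouth (a point): Centre of the jug's mouth, level with the rim (165 mm above the jug's origin).
- lid: Plain rectangular wooden block that serves as the jug's lid, 84 (x) x 60 (y) x 14 mm (z), 45 g, no knob, both faces alike; at the start it lies flat on the jug's rim. Origin at its centre. Grip it across its 60 mm width.
- console: Black key console of the scale, fixed to the bench, 100 (x) x 220 (y) x 36 mm, with a dark green screen strip along its +x side and three white keys in a row along y. Origin at the bench under its centre.
- key_wake (a joint): Spring key on the console, 0 released, grows to 0.006 m fully down (about 5 N; it counts from 0.0045 and springs back). The round key, 26 mm across, at the +y end of the row (the robot's left).
- wake_top (a point): Centre of the round key's top, 10 mm above the console's top when released; pressed straight down.
- key_zero (a joint): Spring key on the console, 0 released, grows to 0.006 m fully down (about 5 N; it counts from 0.0045 and springs back). The square key, 25 x 25 mm, in the middle of the row.
- zero_top (a point): Centre of the square key's top, 10 mm above the console's top when released.
- key_record (a joint): Spring key on the console, 0 released, grows to 0.006 m fully down (about 5 N; it counts from 0.0045 and springs back). The long bar key, 40 (x) x 20 mm, at the -y end of the row (the robot's right).
- record_top (a point): Centre of the bar key's top, 10 mm above the console's top when released.
- salt0: Lump of pale pinkish-white rock salt number 1 of up to five, all alike in kind: chipped, six- or eight-sided with flat top and bottom, 28 to 31 mm across and 20 to 22 mm high, 25 g. Origin at its centre. May be absent (None from the start).
- salt1: Lump of pale pinkish-white rock salt number 2 of up to five, all alike in kind: chipped, six- or eight-sided with flat top and bottom, 28 to 31 mm across and 20 to 22 mm high, 25 g. Origin at its centre. May be absent (None from the start).
- salt2: Lump of pale pinkish-white rock salt number 3 of up to five, all alike in kind: chipped, six- or eight-sided with flat top and bottom, 28 to 31 mm across and 20 to 22 mm high, 25 g. Origin at its centre. May be absent (None from the start).
- salt3: Lump of pale pinkish-white rock salt number 4 of up to five, all alike in kind: chipped, six- or eight-sided with flat top and bottom, 28 to 31 mm across and 20 to 22 mm high, 25 g. Origin at its centre. May be absent (None from the start).
- salt4: Lump of pale pinkish-white rock salt number 5 of up to five, all alike in kind: chipped, six- or eight-sided with flat top and bottom, 28 to 31 mm across and 20 to 22 mm high, 25 g. Origin at its centre. May be absent (None from the start).
- dish: Bystander: small open aluminium dish, 84 mm across, 30 mm high, among the salt lumps. Origin at its underside. Leave it.
- mug_a: Bystander: enamel mug, 76 mm across, 70 mm high, far from the robot, its handle along its +y reaching some 70 mm from the axis. Origin at its underside.
- mug_b: Bystander: the other enamel mug, the same.
- spoon: Bystander: bamboo spoon 250 mm long, lying flat on the bench. Origin near its middle, long axis x.
Things that resemble listed ones, but are neither listed nor needed, are in the scene too. What is shaped like the lid but black or blue is not meant.

How it is judged:
By the outcome, as a careful person would: the job done as asked, in the order asked, and still so for the second after the job is handed in, with the robot touching nothing.
Of salt0, salt1, salt2, salt3, salt4 only 3 to 5 are there at a start; the rules pass over those that are not, and their reading is None.
At some moment in a run one of salt0, salt1, salt2, salt3, salt4 may be knocked a few centimetres aside while the robot is not near it.
Once in a run the grip may slacken for a moment while it holds something.
It also fails if it takes over 208 s, if anything falls off the work surface, if the arm or the gripper's body presses on something with over 40 N, if the wrist force passes 120 N, or if a joint passes its speed limit or range.

### The arm

A 6-joint arm with a two-finger parallel gripper is mounted at the origin on the work surface. World frame = base frame: x ahead of the robot, y to its left, z up, the work surface at z = 0. Lengths are in m, angles in degrees, forces in N, time in s.
With the tool pointing down it reaches from about 0.35 to 0.875 m from the base axis. Payload 4.2 kg.
Tool frame: the origin (TCP) lies on the centre line of the jaws, within the pads' length; the fingertips stand 25 mm ahead of it and the grasp point (between the pads) lies 6 mm ahead of it (finger_overhang is the distance from the TCP to the fingertips, in m); z points along the fingers, y is the line along which they close (so a half turn about z gives the same grasp; the last joint's range is limited). The gripper opens to 87 mm and grips with 3 to 60 N. Pads are 19 mm wide; open, the fingers measure 117 mm over their backs; the gripper's body (75 mm by 190 mm) begins 51 mm behind the grasp point.
Start: joints at [86.608, 22.042, 0.453, 0, -68.411, -14.817], TCP at [0.195, 0.594, 0.248] pointing down, gripper open.
Joint ranges: [-179.83, 179.83], [-69.29, 118.12], [-61.27, 80.66], [-181.25, 117.63], [-171.15, -9.14], [-177.46, 177.46]. Speed limits (degrees/s): [159.86, 159.86, 180, 180, 180, 180].

### API

Orientations are given as a 3x3 rotation matrix whose columns are the frame's x, y, z axes.
In Python, from station import sense, capture, finish_job, spot_in, tip_of, finger_overhang gives the robot as it stands. The module is installed in compiled form; this text tells all that it offers.
- The arm moves only by the tool servo_tool, never from a script. Its arguments are lists of equal length, an entry for each row: "slide": the shift along the tool's x, y, z in m, a list of three; "spin": the turn about the tool's z in degrees; "grip": the closure, from 0 (fully open) to 1 (shut). A call has exactly 5 rows; each row is the pose to reach, as a shift and turn from the pose commanded when the call began, along the tool's axes at that moment; what a row does not reach only later rows make up. A row lasts 1/12 s, in which the tool goes at most 41.7 mm and 7.16 degrees, less where a joint would pass 70% of its speed; a pose out of reach is approached as far as the arm can. A call with a gripper value outside its range is refused whole. The fingers move at their own pace and stop on an object; the grip force is fixed at half the most. Time passes only in rows, so rows that repeat a pose let the fingers close, or fill a call up. It gives the time, the measured TCP pose, the force, the opening and the grip force at its end, in the units of the state.
- sense(): the state, without advancing time (a new reading comes with each control period).
- capture(name): name is "scene" or "top"; returns a dict with "pixels" (384x512x3 uint8, blue, green, red), "depth" (384x512 float32, m along the optical axis (not along the pixel's ray), 0 where there is no reading), "fx", "fy", "cx", "cy" (pixels), "R" (3x3) and "t" (3): a world point X has camera coordinates R X + t. Camera axes: x right, y down, z forward; pixel columns grow to the right and rows downward; lengths in m; the calibration is good to about 2 mm. A picture is of the moment at which its call begins.
- finish_job(): hands the job in; it is judged then, once.
Trained networks look in the newest picture that a camera, given by its name, has taken for a name from the list of things; names that differ only in an ending like _2 or _b are one class to them, and where a whole thing is asked for, a point or a joint stands for the part that bears it (a point fixed in the world has none). Each returns a list of dicts, best first, with "conf" (0 to 1); they miss things now and then, are a little off and sometimes report something else, mostly with a low value. They report only what shows in the picture. A call takes as long as a camera call. They do not tell look-alikes from the thing itself.
- spot_in(thing, camera): "point" ([x, y, z] in m, in world coordinates, good to about 4 mm: the middle of the surface that is visible of it).
- tip_of(thing, camera): "point" ([x, y, z] in m, in world coordinates, good to about 4 mm: a listed point, or the origin of a listed thing).
The state is a dict: "time_s": time; "joints": joint angles; "joint_velocities": joint speeds; "effort": joint torques, N m; "tcp_pos": TCP position; "ee_rot": TCP orientation; "wrist_force": force on the tool from outside, world axes, zero at the start; "moment": the same for the moment, N m; "gripper_width": opening from 0.0 (shut) to 1.0 (fully open); "gripper_force": force on a finger pad.
Only numpy, scipy, OpenCV 4.12 (cv2) and the standard library are available. Lean on these libraries where they do the work, as an engineer would, in place of code of your own. Each camera call takes 0.05 s, during which the arm holds its last target. There are 200 camera calls.

## Working session

There is one attempt and no reset: what is moved stays moved. The work goes in short steps, Python scripts to look and compute and a tool call to move; the robot and the scene stay as the last step left them, time stands still between calls to the robot, and variables do not carry over. Pictures are saved under pics/ and viewed, at most 14 in all, crops included, and the job is handed in when it is done.

Besides the shell and the picture viewer there is one more tool, called as a command line: name --pt "numbers of a row" for each row, then --argument value for the rest. servo_tool: Moves the arm, as the interface text tells. Its arguments: {"type":"object","properties":{"slide":{"type":"array"},"spin":{"type":"array"},"grip":{"type":"array"}},"required":["slide","spin","grip"]}

```bash
mkdir -p pics && cat > h.py <<'E'
import numpy as np, cv2
from station import *
def px(c,p):
    q=c["R"]@np.array(p)+np.array(c["t"]).ravel(); return [round(float(c["fx"]*q[0]/q[2]+c["cx"])),round(float(c["fy"]*q[1]/q[2]+c["cy"]))]
def world(c):
    v,u=np.mgrid[0:384,0:512]; d=c["depth"]
    P=np.stack([(u-c["cx"])*d/c["fx"],(v-c["cy"])*d/c["fy"],d],-1)-np.array(c["t"]).ravel()
    return P@c["R"]
E
python3 - <<'E'
from h import *
s=sense();print(s["time_s"],np.round(s["tcp_pos"],3),np.round(s["ee_rot"],3).tolist(),s["gripper_width"],finger_overhang)
for n in("scene","top"):
    c=capture(n);cv2.imwrite(f"pics/{n}0.png",c["pixels"]);np.savez(f"{n}0.npz",**c)
    for t in["scale","jug","jug_mouth","lid","console","wake_top","zero_top","record_top","salt0","dish","mug_a","spoon"]:
        print(n,t,[(np.round(r["point"],3).tolist(),round(r["conf"],2),px(c,r["point"])) for r in tip_of(t,n)])
E
```

```text
0.0 [0.195 0.593 0.246] [[0.95, -0.313, -0.001], [-0.313, -0.95, -0.002], [0.0, 0.002, -1.0]] 0.9996255065804778 0.025
scene scale [([0.53, 0.336, 0.0], 0.65, [320, 273])]
scene jug [([0.523, 0.337, 0.034], 0.68, [323, 261])]
scene jug_mouth [([0.524, 0.335, 0.201], 0.83, [326, 200])]
scene lid [([0.53, 0.332, 0.208], 0.93, [324, 198]), ([0.182, 0.311, 0.003], 0.9, [393, 203]), ([0.279, 0.206, 0.01], 0.55, [340, 200]), ([0.525, 0.333, 0.204], 0.38, [326, 199])]
scene console [([0.436, -0.106, 0.008], 0.62, [221, 180])]
scene wake_top [([0.524, -0.22, 0.044], 0.53, [172, 167])]
scene zero_top [([0.53, -0.283, 0.043], 0.62, [157, 161])]
scene record_top [([0.539, -0.351, 0.048], 0.65, [142, 153]), ([0.541, 0.002, -0.003], 0.45, [219, 215])]
scene salt0 [([0.437, -0.105, 0.01], 0.51, [221, 180]), ([0.615, -0.068, 0.012], 0.49, [180, 211]), ([0.607, 0.088, 0.014], 0.47, [221, 236]), ([0.45, 0.105, 0.012], 0.39, [270, 211]), ([0.523, 0.107, 0.008], 0.37, [251, 226])]
scene dish [([0.537, 0.004, -0.001], 0.93, [220, 214]), ([0.522, -0.22, 0.044], 0.48, [172, 167])]
scene mug_a [([0.79, 0.1
[... 726 characters left out ...]
)]
top record_top [([0.543, -0.346, 0.048], 0.65, [373, 178]), ([0.528, 0.329, 0.206], 0.17, [165, 173])]
top salt0 [([0.726, -0.282, 0.0], 0.68, [350, 129]), ([0.523, 0.109, 0.013], 0.61, [240, 184]), ([0.433, -0.1, 0.007], 0.56, [300, 210]), ([0.45, 0.104, 0.009], 0.4, [241, 205]), ([0.61, -0.071, 0.013], 0.37, [292, 160])]
top dish [([0.613, -0.069, 0.013], 0.74, [291, 159]), ([0.537, 0.0, -0.004], 0.7, [271, 181]), ([0.449, 0.108, 0.013], 0.24, [240, 205])]
top mug_a [([0.792, 0.122, 0.003], 0.96, [237, 110]), ([0.779, -0.057, 0.001], 0.76, [287, 114]), ([0.531, 0.333, 0.206], 0.3, [164, 172])]
top spoon [([0.727, -0.278, -0.002], 0.8, [349, 129]), ([0.45, 0.11, 0.01], 0.26, [240, 205])]
```

View pics/scene0.png

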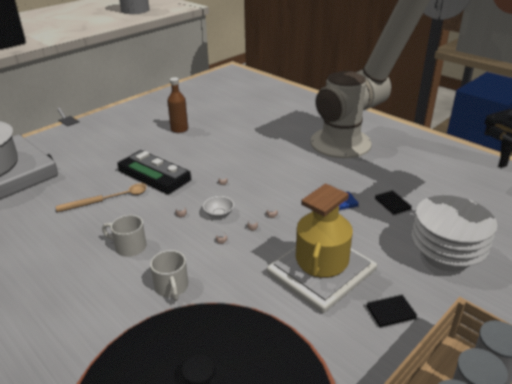

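View pics/top0.png

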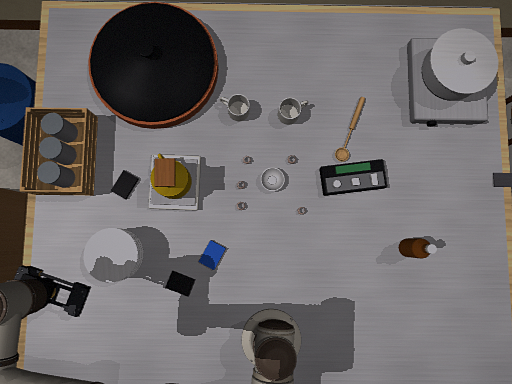

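The scene view shows the yellow jug with its brown lid at (325,198) on the scale, the console at (155,170), the dish at (218,208) and five lumps around it. The lid-like blocks are the brown one at (165,172) in the top view, black ones at (180,283) and (125,184), and a blue one at (212,254). The brown one on the jug is the lid. I'll measure it and check it in a crop.

```bash
python3 - <<'E'
from h import *
c=dict(np.load("top0.npz"));W=world(c);im=c["pixels"]
print("cam",(-c["R"].T@c["t"].ravel()).round(3), c["fx"])
def rect(m,name):
    P=W[m][:, :2].astype(np.float32); r=cv2.minAreaRect(P*1000); print(name,m.sum(),np.round(np.array(r[0])/1000,4),np.round(r[1],1),round(r[2],1),"z",np.median(W[m][:,2]).round(4), W[m].mean(0).round(4))
def near(x,y,r): return np.hypot(W[...,0]-x,W[...,1]-y)<r
m=(W[...,2]>.195)&(W[...,2]<.23)&near(.53,.333,.07);rect(m,"lid")
for n,(x,y) in dict(A=(.433,-.103),B=(.612,-.07),C=(.607,.088),D=(.45,.106),E=(.523,.108)).items():
    m=near(x,y,.03)&(W[...,2]>.01)&(W[...,2]<.04);rect(m,n)
m=near(.552,-.281,.14)&(W[...,2]>.03)&(W[...,2]<.06);rect(m,"console")
m=near(.552,-.281,.14)&(W[...,2]>.040)&(W[...,2]<.06)
n,l,st,ce=cv2.connectedComponentsWithStats(m.astype(np.uint8))
for i in range(1,n):
    if st[i,4]>8: print("key",W[l==i].mean(0).round(4),st[i,4])
m=near(.53,.336,.16)&(W[...,2]>.025)&(W[...,2]<.045);rect(m,"platform")
m=near(.537,.002,.06)&(W[...,2]>.015)&(W[...,2]<.045);rect(m,"dish")
a=cv2.resize(im[140:225,140:210],None,fx=7,fy=7,interpolation=cv2.INTER_CUBIC)[:590]
b=cv2.resize(im[145:220,230:312],None,fx=7,fy=7,interpolation=cv2.INTER_CUBIC)
cv2.imwrite("pics/crop1.png",cv2.resize(im[140:222,140:312],None,fx=4.6,fy=4.6,interpolation=cv2.INTER_CUBIC))
E
```

```text
cam [0.332 0.081 1.39 ] 399.5445084701265
lid 583 [0.5292 0.3313] [84.4 60.6] 1.6 z 0.2133 [0.5281 0.33   0.2132]
A 19 [ 0.4337 -0.1038] [21.2 23.5] 2.4 z 0.0163 [ 0.433  -0.1023  0.0168]
B 24 [ 0.6126 -0.0699] [27.3 24.5] 1.5 z 0.0178 [ 0.6105 -0.0693  0.0176]
C 17 [0.6099 0.088 ] [22.3 25.4] 44.7 z 0.0173 [0.608  0.0891 0.0172]
D 22 [0.4473 0.1065] [24.  24.3] 0.1 z 0.0187 [0.4456 0.1058 0.0184]
E 21 [0.5204 0.1073] [24.7 24.3] 0.5 z 0.0184 [0.5204 0.1067 0.0179]
console 1773 [ 0.5502 -0.2828] [ 99.9 221. ] 7.7 z 0.0366 [ 0.5492 -0.2814  0.0371]
key [ 0.5412 -0.3488  0.0452] 76
key [ 0.5319 -0.2842  0.0451] 59
key [ 0.5235 -0.2206  0.0452] 50
platform 1193 [0.5269 0.3338] [169.  188.8] 88.9 z 0.0323 [0.5124 0.3189 0.0322]
dish 232 [ 0.5401 -0.0021] [78.2 81.8] 45.3 z 0.0249 [ 0.543  -0.0047  0.0244]
```

View pics/crop1.png

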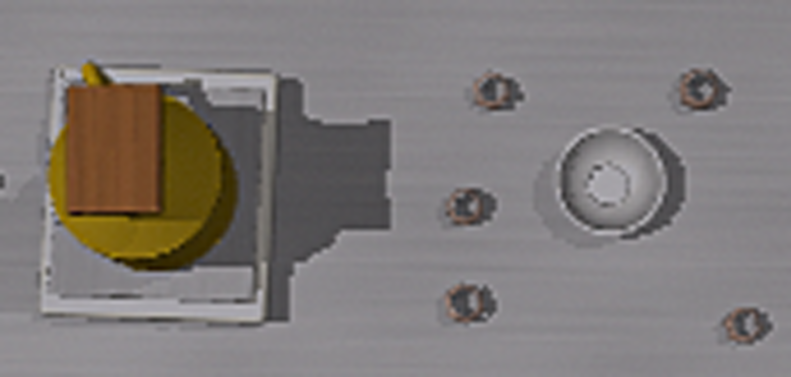

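The crop confirms the brown wooden lid on the yellow jug, with lumps at five spots around the dish. The lid top measures 0.213 against 0.214 expected, and its sizes and the key heights fit too. Moving above the lid.

servo_tool --pt "0 0 -0.03" --pt "0.03 0.011 -0.05" --pt "0.066 0.024 -0.06" --pt "0.103 0.037 -0.06" --pt "0.14 0.05 -0.06" --spin '[-7,-14,-19.8,-19.8,-19.8]' --grip '[0,0,0,0,0]'

```text
time_s: 1.72
tcp_pos: [0.3135, 0.5018, 0.3089]
ee_rot: [[1.0, 0.029, 0.001], [0.029, -1.0, 0.003], [0.001, -0.002, -1.0]]
wrist_force: [0.1, 1.0, -0.2]
gripper_width: 0.995
gripper_force: 0.0
```

servo_tool --pt "0.021 0.018 0" --pt "0.042 0.035 0" --pt "0.064 0.053 0" --pt "0.085 0.071 0" --pt "0.106 0.088 0" --spin '[0,0,0,0,0]' --grip '[0,0,0,0,0]'

```text
time_s: 2.13
tcp_pos: [0.422, 0.4163, 0.3078]
ee_rot: [[1.0, 0.028, 0.0], [0.028, -1.0, 0.0], [0.0, -0.0, -1.0]]
wrist_force: [-0.1, 0.5, -0.1]
gripper_width: 0.999
gripper_force: 0.0
```

servo_tool --pt "0.024 0.02 0" --pt "0.048 0.04 0" --pt "0.072 0.06 0" --pt "0.09 0.075 0" --pt "0.1 0.083 0" --spin '[0,0,0,0,0]' --grip '[0,0,0,0,0]'

```text
time_s: 2.55
tcp_pos: [0.5251, 0.3354, 0.3074]
ee_rot: [[1.0, 0.025, 0.0], [0.025, -1.0, -0.0], [0.0, 0.0, -1.0]]
wrist_force: [0.2, 0.2, 0.5]
gripper_width: 1.002
gripper_force: 0.0
```

servo_tool --pt "0 0 0" --pt "0 0 0" --pt "0 0 0" --pt "0 0 0" --pt "0 0 0" --spin '[0,0,0,0,0]' --grip '[0,0,0,0,0]'

```text
time_s: 2.97
tcp_pos: [0.5225, 0.3381, 0.3077]
ee_rot: [[1.0, 0.029, 0.0], [0.029, -1.0, 0.0], [0.0, -0.0, -1.0]]
wrist_force: [-0.6, -0.2, 0.5]
gripper_width: 0.999
gripper_force: 0.0
```

servo_tool --pt "0.0065 0.007 0" --pt "0.0065 0.007 0.02" --pt "0.0065 0.007 0.04" --pt "0.0065 0.007 0.06" --pt "0.0065 0.007 0.07" --spin '[0,0,0,0,0]' --grip '[0,0,0,0,0]'

```text
time_s: 3.38
tcp_pos: [0.5291, 0.3296, 0.2349]
ee_rot: [[1.0, 0.028, -0.003], [0.028, -1.0, -0.002], [-0.003, 0.002, -1.0]]
wrist_force: [-0.0, -1.1, 0.0]
gripper_width: 0.999
gripper_force: 0.0
```

servo_tool --pt "0 0 0.005" --pt "0 0 0.01" --pt "0 0 0.01" --pt "0 0 0.01" --pt "0 0 0.01" --spin '[0,0,0,0,0]' --grip '[0,0,0,0,0]'

```text
time_s: 3.8
tcp_pos: [0.5305, 0.3308, 0.2288]
ee_rot: [[1.0, 0.028, 0.002], [0.028, -1.0, 0.001], [0.002, -0.001, -1.0]]
wrist_force: [0.2, -0.1, 0.5]
gripper_width: 0.997
gripper_force: 0.0
```

```bash
python3 - <<'E'
from h import *
s=sense();print(np.round(s["tcp_pos"],4),s["wrist_force"])
c=capture("scene");cv2.imwrite("pics/g1.png",cv2.resize(c["pixels"][130:280,240:420],None,fx=4,fy=4,interpolation=cv2.INTER_CUBIC))
E
```

```text
[0.5305 0.3308 0.2288] [ 0.18133743 -0.05321219  0.51264302]
```

View pics/g1.png

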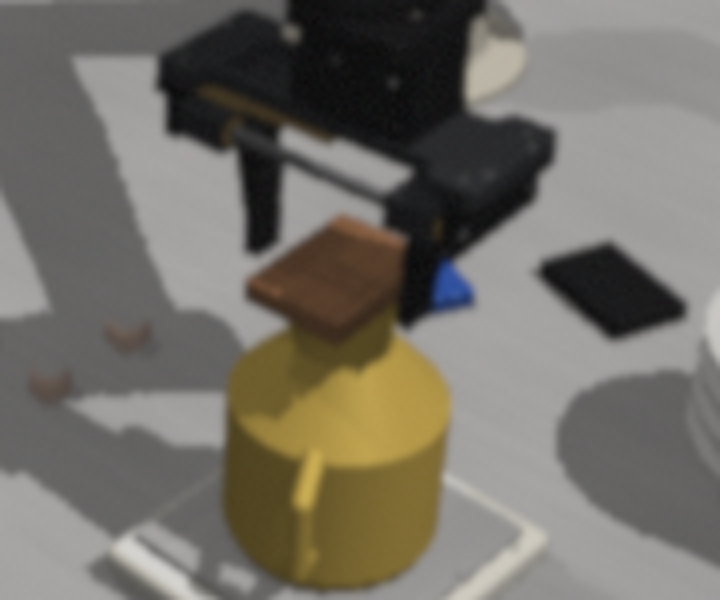

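The crop shows the open fingers on both sides of the lid, at (262,240) and (415,320). Closing and lifting.

servo_tool --pt "0 0 0" --pt "0 0 0" --pt "0 0 0" --pt "0 0 0" --pt "0 0 0" --spin '[0,0,0,0,0]' --grip '[1,1,1,1,1]'

```text
time_s: 4.27
tcp_pos: [0.53, 0.3305, 0.2276]
ee_rot: [[1.0, 0.028, 0.0], [0.028, -1.0, 0.0], [0.0, -0.0, -1.0]]
wrist_force: [-0.3, 0.8, -0.5]
gripper_width: 0.704
gripper_force: 0.2
```

servo_tool --pt "0 0 0" --pt "0 0 0" --pt "0 0 0" --pt "0 0 -0.005" --pt "0 0 -0.015" --spin '[0,0,0,0,0]' --grip '[1,1,1,1,1]'

```text
time_s: 4.68
tcp_pos: [0.5293, 0.3299, 0.2415]
ee_rot: [[1.0, 0.028, -0.003], [0.028, -1.0, -0.002], [-0.003, 0.002, -1.0]]
wrist_force: [0.3, 0.6, -0.2]
gripper_width: 0.687
gripper_force: 30.0
```

servo_tool --pt "0 0 -0.02" --pt "0 0 -0.03" --pt "-0.02 0.018 -0.03" --pt "-0.045 0.04 -0.03" --pt "-0.07 0.063 -0.03" --spin '[0,0,0,0,0]' --grip '[1,1,1,1,1]'

```text
time_s: 5.1
tcp_pos: [0.4613, 0.2651, 0.2729]
ee_rot: [[1.0, 0.028, 0.0], [0.028, -1.0, 0.001], [0.0, -0.001, -1.0]]
wrist_force: [0.5, 0.5, 0.4]
gripper_width: 0.685
gripper_force: 30.0
```

servo_tool --pt "-0.025 0.023 0" --pt "-0.05 0.045 0" --pt "-0.068 0.063 0.01" --pt "-0.068 0.063 0.04" --pt "-0.068 0.063 0.07" --spin '[0,0,0,0,0]' --grip '[1,1,1,1,1]'

```text
time_s: 5.52
tcp_pos: [0.3957, 0.2007, 0.2047]
ee_rot: [[1.0, 0.028, 0.006], [0.028, -1.0, 0.006], [0.006, -0.006, -1.0]]
wrist_force: [1.3, 0.5, -1.0]
gripper_width: 0.682
gripper_force: 30.0
```

servo_tool --pt "0 0 0.03" --pt "0 0 0.06" --pt "0 0 0.09" --pt "0 0 0.12" --pt "0 0 0.13" --spin '[0,0,0,0,0]' --grip '[1,1,1,1,1]'

```text
time_s: 5.93
tcp_pos: [0.3941, 0.1993, 0.0698]
ee_rot: [[1.0, 0.027, -0.004], [0.027, -1.0, -0.004], [-0.004, 0.004, -1.0]]
wrist_force: [-0.4, -0.8, -1.0]
gripper_width: 0.685
gripper_force: 30.0
```

servo_tool --pt "0 0 0" --pt "0 0 0" --pt "0 0 0" --pt "0 0 0" --pt "0 0 0" --spin '[0,0,0,0,0]' --grip '[1,1,1,1,1]'

```text
time_s: 6.35
tcp_pos: [0.3962, 0.2013, 0.0739]
ee_rot: [[1.0, 0.028, 0.002], [0.028, -1.0, 0.002], [0.002, -0.002, -1.0]]
wrist_force: [0.7, -0.1, -0.1]
gripper_width: 0.686
gripper_force: 30.0
```

servo_tool --pt "0 0 0.02" --pt "0 0 0.034" --pt "0 0 0.039" --pt "0 0 0.042" --pt "0 0 0.042" --spin '[0,0,0,0,0]' --grip '[1,1,1,1,1]'

```text
time_s: 6.77
tcp_pos: [0.3957, 0.2008, 0.0307]
ee_rot: [[1.0, 0.028, 0.0], [0.028, -1.0, -0.0], [0.0, 0.0, -1.0]]
wrist_force: [0.3, -0.4, 0.3]
gripper_width: 0.687
gripper_force: 30.0
```

servo_tool --pt "0 0 0.001" --pt "0 0 0.002" --pt "0 0 0.002" --pt "0 0 0.002" --pt "0 0 0.002" --spin '[0,0,0,0,0]' --grip '[1,1,1,1,1]'

```text
time_s: 7.18
tcp_pos: [0.3957, 0.2008, 0.0288]
ee_rot: [[1.0, 0.028, 0.0], [0.028, -1.0, 0.0], [0.0, -0.0, -1.0]]
wrist_force: [0.5, -1.0, 0.2]
gripper_width: 0.682
gripper_force: 30.0
```

servo_tool --pt "0 0 0.001" --pt "0 0 0.001" --pt "0 0 0.001" --pt "0 0 0.001" --pt "0 0 0.001" --spin '[0,0,0,0,0]' --grip '[1,1,0.1,0.1,0.1]'

```text
time_s: 7.6
tcp_pos: [0.3956, 0.2006, 0.0276]
ee_rot: [[1.0, 0.028, 0.0], [0.028, -1.0, 0.0], [0.0, -0.0, -1.0]]
wrist_force: [0.3, -0.3, 0.3]
gripper_width: 0.83
gripper_force: 0.0
```

servo_tool --pt "0 0 0" --pt "0 0 -0.01" --pt "0 0 -0.04" --pt "0 0 -0.08" --pt "0 0 -0.1" --spin '[0,0,0,0,0]' --grip '[0.1,0.1,0.1,0.1,0.1]'

```text
time_s: 8.02
tcp_pos: [0.3968, 0.2016, 0.131]
ee_rot: [[1.0, 0.029, 0.004], [0.029, -1.0, 0.003], [0.004, -0.003, -1.0]]
wrist_force: [1.3, 0.3, 0.7]
gripper_width: 0.899
gripper_force: 0.0
```

servo_tool --pt "0.01 0.038 0" --pt "0.02 0.075 0" --pt "0.03 0.113 0" --pt "0.04 0.15 0" --pt "0.05 0.188 0" --spin '[0,0,0,0,0]' --grip '[1,1,1,1,1]'

```text
time_s: 8.43
tcp_pos: [0.4508, 0.0125, 0.1278]
ee_rot: [[1.0, 0.029, 0.001], [0.029, -1.0, 0.0], [0.001, -0.0, -1.0]]
wrist_force: [0.5, -0.2, -0.8]
gripper_width: 0.606
gripper_force: 0.0
```

servo_tool --pt "0.01 0.038 0" --pt "0.02 0.075 0" --pt "0.03 0.113 0" --pt "0.04 0.15 0" --pt "0.05 0.188 0" --spin '[0,0,0,0,0]' --grip '[1,1,1,1,1]'

```text
time_s: 8.85
tcp_pos: [0.506, -0.1744, 0.1275]
ee_rot: [[1.0, 0.028, -0.0], [0.028, -1.0, 0.0], [-0.0, -0.0, -1.0]]
wrist_force: [0.4, 1.7, -0.2]
gripper_width: 0.227
gripper_force: 0.0
```

servo_tool --pt "0.008 0.03 0" --pt "0.016 0.05 0" --pt "0.016 0.05 0" --pt "0.016 0.05 0" --pt "0.016 0.05 0" --spin '[0,0,0,0,0]' --grip '[1,1,1,1,1]'

```text
time_s: 9.27
tcp_pos: [0.5227, -0.2216, 0.1271]
ee_rot: [[1.0, 0.027, -0.001], [0.027, -1.0, 0.0], [-0.001, -0.0, -1.0]]
wrist_force: [-1.0, 0.2, -0.6]
gripper_width: 0.007
gripper_force: 0.0
```

```bash
cat > look.py <<'E'
from h import *
import sys
s=sense();print(round(s["time_s"],2),np.round(s["tcp_pos"],4),np.round(s["wrist_force"],1),s["gripper_width"])
c=capture("top");W=world(c);im=c["pixels"];np.savez("top.npz",**c)
def near(x,y,r): return np.hypot(W[...,0]-x,W[...,1]-y)<r
def rect(m,name):
    if m.sum()<5: print(name,"none");return
    P=W[m][:, :2].astype(np.float32); r=cv2.minAreaRect(P*1000); print(name,m.sum(),np.round(np.array(r[0])/1000,4),np.round(r[1],1),round(r[2],1),"z",np.median(W[m][:,2]).round(4))
b,g,r=[im[...,i].astype(float) for i in range(3)]
hsv=cv2.cvtColor(im,cv2.COLOR_BGR2HSV)
# lumps: low blobs in the lump area
m=(W[...,2]>.009)&(W[...,2]<.04)&(abs(W[...,0]-.52)<.18)&(W[...,1]<.235)&(W[...,1]>-.17)
n,l,st,ce=cv2.connectedComponentsWithStats(m.astype(np.uint8))
for i in range(1,n):
    if st[i,4]>6: rect(l==i,"blob")
# yellow rim
m=(W[...,2]>.19)&(W[...,2]<.206)&near(.525,.333,.06);rect(m,"rim")
m=(W[...,2]>.06)&(W[...,2]<.21)&near(.525,.333,.068);rect(m,"jugbody")
E
python3 look.py
```

```text
9.27 [ 0.5227 -0.2216  0.1271] [-1.   0.2 -0.6] 0.007378712501661092
blob 15 [0.6073 0.0892] [25.  19.5] 63.3 z 0.0158
blob 338 [ 0.5408 -0.003 ] [81.1 79.8] 0.8 z 0.0197
blob 23 [0.52   0.1072] [25.  24.4] 2.3 z 0.0181
blob 20 [0.4469 0.1064] [24.7 23.8] 85.7 z 0.0178
blob 395 [0.3952 0.1987] [79.6 58.9] 1.0 z 0.0134
rim 89 [0.5254 0.3323] [49.4 52.1] 1.2 z 0.1982
jugbody 1112 [0.525 0.332] [119.1 119.3] 59.4 z 0.1446
```

servo_tool --pt "0 0 0.03" --pt "0 0 0.05" --pt "0 0 0.056" --pt "0 0 0.059" --pt "0 0 0.061" --spin '[0,0,0,0,0]' --grip '[1,1,1,1,1]'

```text
time_s: 9.73
tcp_pos: [0.523, -0.2212, 0.0671]
ee_rot: [[1.0, 0.029, -0.001], [0.029, -1.0, -0.0], [-0.001, 0.0, -1.0]]
wrist_force: [-2.2, 1.3, 3.0]
gripper_width: 0.005
gripper_force: 1.8
```

servo_tool --pt "0 0 0.0005" --pt "0 0 0.001" --pt "0 0 0.001" --pt "0 0 0.001" --pt "0 0 0.001" --spin '[0,0,0,0,0]' --grip '[1,1,1,1,1]'

```text
time_s: 10.15
tcp_pos: [0.5238, -0.222, 0.0663]
ee_rot: [[1.0, 0.028, 0.002], [0.028, -1.0, -0.0], [0.002, 0.0, -1.0]]
wrist_force: [-1.9, 1.9, 4.4]
gripper_width: 0.004
gripper_force: 2.1
```

servo_tool --pt "0 0 0.001" --pt "0 0 0.001" --pt "0 0 0.001" --pt "0 0 0.001" --pt "0 0 0.001" --spin '[0,0,0,0,0]' --grip '[1,1,1,1,1]'

```text
time_s: 10.57
tcp_pos: [0.5238, -0.222, 0.0654]
ee_rot: [[1.0, 0.028, 0.001], [0.028, -1.0, -0.0], [0.001, 0.0, -1.0]]
wrist_force: [-2.3, 3.0, 6.1]
gripper_width: 0.004
gripper_force: 3.8
```

servo_tool --pt "0 0 0.001" --pt "0 0 0.001" --pt "0 0 0.001" --pt "0 0 0.001" --pt "0 0 0.001" --spin '[0,0,0,0,0]' --grip '[1,1,1,1,1]'

```text
time_s: 10.98
tcp_pos: [0.5239, -0.222, 0.0653]
ee_rot: [[1.0, 0.028, 0.001], [0.028, -1.0, -0.001], [0.001, 0.001, -1.0]]
wrist_force: [-4.3, 3.5, 12.6]
gripper_width: 0.008
gripper_force: 6.2
```

servo_tool --pt "0 0 -0.015" --pt "0 0 -0.03" --pt "0.003 0.03 -0.03" --pt "0.0065 0.0625 -0.03" --pt "0.0065 0.0625 -0.03" --spin '[0,0,0,0,0]' --grip '[1,1,1,1,1]'

```text
time_s: 11.4
tcp_pos: [0.5334, -0.2886, 0.0938]
ee_rot: [[1.0, 0.025, 0.004], [0.025, -1.0, -0.003], [0.004, 0.003, -1.0]]
wrist_force: [0.6, 0.4, 0.0]
gripper_width: 0.005
gripper_force: 0.0
```

servo_tool --pt "0 0 0" --pt "0 0 0.02" --pt "0 0 0.025" --pt "0 0 0.0275" --pt "0 0 0.0285" --spin '[0,0,0,0,0]' --grip '[1,1,1,1,1]'

```text
time_s: 11.82
tcp_pos: [0.5313, -0.2839, 0.0654]
ee_rot: [[1.0, 0.029, -0.002], [0.029, -1.0, -0.0], [-0.002, 0.0, -1.0]]
wrist_force: [-2.4, -0.6, 6.1]
gripper_width: 0.006
gripper_force: 3.3
```

servo_tool --pt "0 0 0.0005" --pt "0 0 0.001" --pt "0 0 0.001" --pt "0 0 0.001" --pt "0 0 0.001" --spin '[0,0,0,0,0]' --grip '[1,1,1,1,1]'

```text
time_s: 12.23
tcp_pos: [0.5313, -0.2839, 0.0654]
ee_rot: [[1.0, 0.029, -0.001], [0.029, -1.0, -0.0], [-0.001, 0.0, -1.0]]
wrist_force: [-2.2, 0.1, 6.6]
gripper_width: 0.006
gripper_force: 3.1
```

servo_tool --pt "0 0 0.001" --pt "0 0 0.001" --pt "0 0 0.001" --pt "0 0 0.001" --pt "0 0 0.001" --spin '[0,0,0,0,0]' --grip '[1,1,1,1,1]'

```text
time_s: 12.65
tcp_pos: [0.5313, -0.2839, 0.0653]
ee_rot: [[1.0, 0.029, -0.001], [0.029, -1.0, -0.001], [-0.001, 0.001, -1.0]]
wrist_force: [-2.7, 1.8, 10.6]
gripper_width: 0.004
gripper_force: 5.3
```

servo_tool --pt "0 0 -0.02" --pt "0 0 -0.05" --pt "0 0 -0.08" --pt "0 0 -0.09" --pt "0 0 -0.09" --spin '[0,0,0,0,0]' --grip '[0.5,0.5,0.5,0.5,0.5]'

```text
time_s: 13.07
tcp_pos: [0.5334, -0.2843, 0.1569]
ee_rot: [[1.0, 0.029, 0.007], [0.029, -1.0, -0.002], [0.007, 0.002, -1.0]]
wrist_force: [0.3, 0.9, 0.3]
gripper_width: 0.298
gripper_force: 0.0
```

```bash
cat >> look.py <<'E'
c2=capture("scene")
if len(sys.argv)>1: cv2.imwrite(sys.argv[1],c2["pixels"])
print("net",[np.round(q["point"],3).tolist()+[round(q["conf"],2)] for n in("top","scene") for q in spot_in("salt0",n)])
E
python3 look.py pics/s1.png
```

```text
13.07 [ 0.5334 -0.2843  0.1569] [0.3 0.9 0.3] 0.2981110871205548
blob 18 [0.6069 0.0885] [25.3 19.9] 60.2 z 0.016
blob 23 [ 0.6104 -0.0698] [24.9 23.9] 87.5 z 0.0176
blob 341 [ 0.54   -0.0021] [78.2 82. ] 45.2 z 0.0199
blob 23 [0.5199 0.1073] [24.5 24.5] 89.0 z 0.0188
blob 20 [0.4476 0.1064] [24.4 24.1] 0.5 z 0.0171
blob 19 [ 0.4332 -0.1027] [23.  22.9] 23.4 z 0.0163
blob 390 [0.3952 0.1987] [79.4 59. ] 0.7 z 0.0137
rim 89 [0.5243 0.3326] [51.7 51.1] 89.6 z 0.1984
jugbody 1109 [0.5249 0.3324] [118.9 118. ] 75.4 z 0.1443
net [[0.614, 0.094, 0.016, 0.5], [0.454, 0.116, 0.013, 0.49], [0.442, -0.098, 0.014, 0.45], [0.532, 0.116, 0.014, 0.45]]
```

View pics/s1.png

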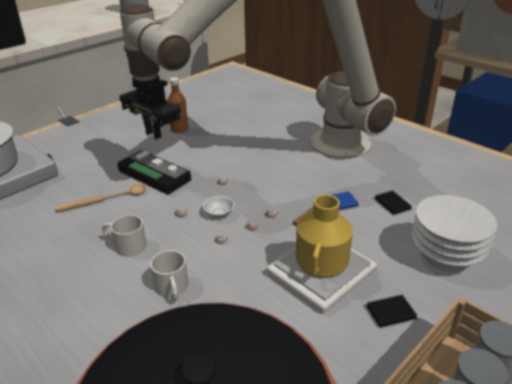

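The picture shows the open jug at (325,240) upright, five lumps at (222,181), (181,212), (221,239), (252,226) and (272,213), and the lid on the bench behind the jug. Now for the first lump, at (0.433, -0.103).

servo_tool --pt "-0.018 -0.036 0" --pt "-0.036 -0.072 0" --pt "-0.054 -0.108 0" --pt "-0.075 -0.144 0" --pt "-0.0945 -0.182 0" --spin '[0,0,0,0,0]' --grip '[0.35,0.35,0.35,0.35,0.35]'

```text
time_s: 13.68
tcp_pos: [0.4302, -0.1049, 0.1514]
ee_rot: [[1.0, 0.027, -0.004], [0.027, -1.0, -0.0], [-0.004, 0.0, -1.0]]
wrist_force: [0.3, 0.9, 0.9]
gripper_width: 0.645
gripper_force: 0.0
```

servo_tool --pt "0 0 0" --pt "0 0 0.02" --pt "0 0 0.05" --pt "0 0 0.07" --pt "0 0 0.07" --spin '[0,0,0,0,0]' --grip '[0.35,0.35,0.35,0.35,0.35]'

```text
time_s: 14.1
tcp_pos: [0.4288, -0.1061, 0.0788]
ee_rot: [[1.0, 0.027, -0.011], [0.027, -1.0, -0.001], [-0.011, 0.0, -1.0]]
wrist_force: [-1.3, -0.6, -0.5]
gripper_width: 0.648
gripper_force: 0.0
```

servo_tool --pt "0 0 0" --pt "0 0 0" --pt "0 0 0" --pt "0 0 0" --pt "0 0 0" --spin '[0,0,0,0,0]' --grip '[0.35,0.35,0.35,0.35,0.35]'

```text
time_s: 14.52
tcp_pos: [0.4332, -0.1059, 0.084]
ee_rot: [[1.0, 0.028, 0.002], [0.028, -1.0, 0.0], [0.002, -0.0, -1.0]]
wrist_force: [0.4, 0.1, 0.8]
gripper_width: 0.653
gripper_force: 0.0
```

servo_tool --pt "0 -0.003 0.01" --pt "0 -0.003 0.03" --pt "0 -0.003 0.047" --pt "0 -0.003 0.052" --pt "0 -0.003 0.052" --spin '[0,0,0,0,0]' --grip '[0.35,0.35,0.35,0.35,0.35]'

```text
time_s: 14.93
tcp_pos: [0.4318, -0.103, 0.0304]
ee_rot: [[1.0, 0.028, -0.002], [0.028, -1.0, -0.0], [-0.002, 0.0, -1.0]]
wrist_force: [0.4, 0.0, -0.5]
gripper_width: 0.648
gripper_force: 0.0
```

servo_tool --pt "0 0 0" --pt "0 0 0" --pt "0 0 0" --pt "0 0 0" --pt "0 0 0" --spin '[0,0,0,0,0]' --grip '[0.35,1,1,1,1]'

```text
time_s: 15.35
tcp_pos: [0.4328, -0.1029, 0.0316]
ee_rot: [[1.0, 0.028, 0.001], [0.028, -1.0, 0.0], [0.001, -0.0, -1.0]]
wrist_force: [0.6, -0.1, 0.3]
gripper_width: 0.432
gripper_force: 0.0
```

servo_tool --pt "0 0 0" --pt "0 0 0" --pt "0 0 0" --pt "0 0 -0.01" --pt "0 0 -0.03" --spin '[0,0,0,0,0]' --grip '[1,1,1,1,1]'

```text
time_s: 15.77
tcp_pos: [0.4306, -0.103, 0.0596]
ee_rot: [[1.0, 0.027, -0.006], [0.027, -1.0, -0.0], [-0.006, 0.0, -1.0]]
wrist_force: [-0.2, -0.1, 0.5]
gripper_width: 0.307
gripper_force: 30.0
```

servo_tool --pt "0 0 -0.03" --pt "0.005 -0.015 -0.065" --pt "0.012 -0.035 -0.1" --pt "0.018 -0.055 -0.135" --pt "0.023 -0.075 -0.17" --spin '[0,0,0,0,0]' --grip '[1,1,1,1,1]'

```text
time_s: 16.18
tcp_pos: [0.453, -0.0267, 0.2329]
ee_rot: [[1.0, 0.027, 0.0], [0.027, -1.0, 0.0], [0.0, -0.0, -1.0]]
wrist_force: [0.5, -0.3, -0.2]
gripper_width: 0.306
gripper_force: 30.0
```

servo_tool --pt "0.008 -0.034 -0.02" --pt "0.016 -0.068 -0.034" --pt "0.025 -0.105 -0.034" --pt "0.035 -0.142 -0.034" --pt "0.045 -0.18 -0.034" --spin '[0,0,0,0,0]' --grip '[1,1,1,1,1]'

```text
time_s: 16.6
tcp_pos: [0.4931, 0.1555, 0.2654]
ee_rot: [[1.0, 0.028, 0.0], [0.028, -1.0, 0.001], [0.0, -0.001, -1.0]]
wrist_force: [2.2, -0.2, -0.4]
gripper_width: 0.307
gripper_force: 30.0
```

servo_tool --pt "0.008 -0.037 0" --pt "0.016 -0.074 0" --pt "0.024 -0.11 0" --pt "0.03 -0.145 0" --pt "0.036 -0.178 0" --spin '[0,0,0,0,0]' --grip '[1,1,1,1,1]'

```text
time_s: 17.02
tcp_pos: [0.5241, 0.3348, 0.2643]
ee_rot: [[1.0, 0.028, -0.001], [0.028, -1.0, -0.001], [-0.001, 0.001, -1.0]]
wrist_force: [0.8, -1.2, -0.6]
gripper_width: 0.308
gripper_force: 30.0
```

servo_tool --pt "0 0 0" --pt "0 0 0" --pt "0 0 0" --pt "0 0 0" --pt "0 0 0" --spin '[0,0,0,0,0]' --grip '[1,1,1,1,1]'

```text
time_s: 17.43
tcp_pos: [0.5244, 0.3316, 0.2654]
ee_rot: [[1.0, 0.027, 0.0], [0.027, -1.0, 0.0], [0.0, -0.0, -1.0]]
wrist_force: [-0.1, 0.0, -0.1]
gripper_width: 0.306
gripper_force: 30.0
```

```bash
python3 look.py pics/s2.png; python3 -c "
import cv2;i=cv2.imread('pics/s2.png');cv2.imwrite('pics/s2c.png',cv2.resize(i[120:280,240:420],None,fx=3.5,fy=3.5,interpolation=cv2.INTER_CUBIC))"
```

```text
17.43 [0.5244 0.3316 0.2654] [-0.1  0.  -0.1] 0.30601881332660735
blob 17 [0.6064 0.0886] [26.  20.1] 64.5 z 0.0181
blob 22 [ 0.6107 -0.0695] [24.5 23.3] 87.9 z 0.0193
blob 333 [ 0.5404 -0.0029] [80.7 79.4] 0.6 z 0.0198
blob 9 [ 0.5699 -0.1684] [ 2.8 19. ] 89.1 z 0.0274
blob 22 [0.5203 0.1073] [24.7 24.3] 0.8 z 0.0184
blob 20 [0.4471 0.1064] [24.4 24.2] 0.3 z 0.018
blob 390 [0.3951 0.1986] [79.6 59. ] 1.2 z 0.0134
rim 20 [0.5036 0.3341] [33.3  7.8] 81.5 z 0.199
jugbody 638 [0.5133 0.3252] [ 92. 115.] 40.9 z 0.142
net [[0.531, 0.115, 0.016, 0.63], [0.456, 0.114, 0.016, 0.58], [0.619, -0.06, 0.015, 0.56], [0.535, 0.333, 0.245, 0.45]]
```

View pics/s2c.png

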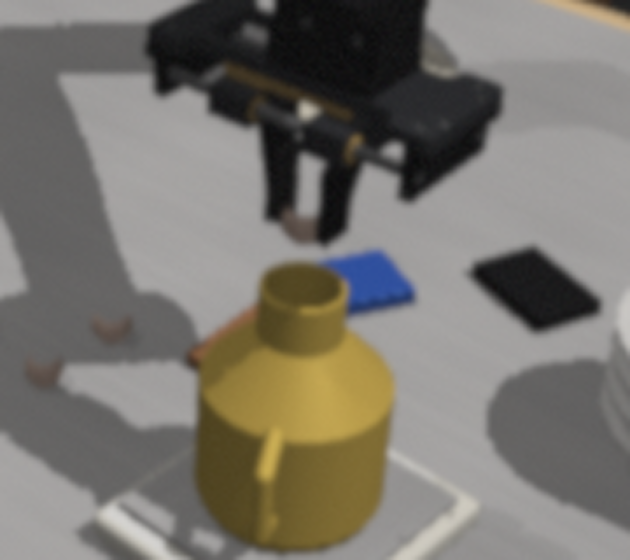

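The crop shows the lump between the pads at (300,225), right above the open mouth at (303,285). Lowering and releasing.

servo_tool --pt "0.0005 -0.001 0.01" --pt "0.0005 -0.001 0.022" --pt "0.0005 -0.001 0.032" --pt "0.0005 -0.001 0.036" --pt "0.0005 -0.001 0.036" --spin '[0,0,0,0,0]' --grip '[1,1,1,1,1]'

```text
time_s: 18.05
tcp_pos: [0.5243, 0.3332, 0.2271]
ee_rot: [[1.0, 0.028, -0.003], [0.028, -1.0, -0.002], [-0.003, 0.002, -1.0]]
wrist_force: [-0.4, 0.7, -0.9]
gripper_width: 0.304
gripper_force: 30.0
```

servo_tool --pt "0 0 0" --pt "0 0 0" --pt "0 0 0" --pt "0 0 0" --pt "0 0 0" --spin '[0,0,0,0,0]' --grip '[1,0.35,0.35,0.35,0.35]'

```text
time_s: 18.47
tcp_pos: [0.525, 0.334, 0.2296]
ee_rot: [[1.0, 0.028, 0.001], [0.028, -1.0, 0.001], [0.001, -0.001, -1.0]]
wrist_force: [0.5, 0.0, 0.2]
gripper_width: 0.526
gripper_force: 0.0
```

servo_tool --pt "0 0 -0.01" --pt "0 0 -0.04" --pt "-0.01 0.028 -0.04" --pt "-0.022 0.06 -0.04" --pt "-0.036 0.095 -0.04" --spin '[0,0,0,0,0]' --grip '[0.35,0.35,0.35,0.35,0.35]'

```text
time_s: 18.88
tcp_pos: [0.4916, 0.2377, 0.2701]
ee_rot: [[1.0, 0.029, 0.002], [0.029, -1.0, 0.001], [0.002, -0.001, -1.0]]
wrist_force: [-0.2, 0.3, -0.4]
gripper_width: 0.65
gripper_force: 0.0
```

servo_tool --pt "-0.012 0.032 0" --pt "-0.024 0.064 0.01" --pt "-0.036 0.096 0.03" --pt "-0.048 0.129 0.05" --pt "-0.048 0.129 0.08" --spin '[0,0,0,0,0]' --grip '[0.35,0.35,0.35,0.35,0.35]'

```text
time_s: 19.3
tcp_pos: [0.4458, 0.1041, 0.1913]
ee_rot: [[1.0, 0.025, 0.004], [0.025, -1.0, 0.002], [0.004, -0.002, -1.0]]
wrist_force: [0.3, 0.7, -1.0]
gripper_width: 0.653
gripper_force: 0.0
```

servo_tool --pt "0 0 0.04" --pt "0 0 0.08" --pt "0 0 0.09" --pt "0 0 0.09" --pt "0 0 0.09" --spin '[0,0,0,0,0]' --grip '[0.35,0.35,0.35,0.35,0.35]'

```text
time_s: 19.72
tcp_pos: [0.4479, 0.1079, 0.0997]
ee_rot: [[1.0, 0.028, 0.001], [0.028, -1.0, -0.0], [0.001, 0.0, -1.0]]
wrist_force: [-0.0, -0.0, 0.7]
gripper_width: 0.651
gripper_force: 0.0
```

```bash
python3 look.py pics/s3.png
```

```text
19.72 [0.4479 0.1079 0.0997] [-0.  -0.   0.7] 0.6511565000591377
blob 15 [0.6074 0.0885] [25.3 18.9] 63.2 z 0.0161
blob 22 [ 0.6108 -0.0698] [23.1 25.1] 2.0 z 0.0179
blob 330 [ 0.54  -0.002] [78.5 82.1] 45.7 z 0.0191
blob 7 [ 0.5713 -0.1689] [ 1.8 20.9] 89.5 z 0.0233
blob 68 [0.371  0.1862] [30.9 34.6] 1.6 z 0.0137
rim 90 [0.5246 0.3328] [51.9 49.7] 88.5 z 0.1984
jugbody 1116 [0.5254 0.3324] [119.4 118.8] 58.0 z 0.1438
net [[0.789, -0.061, 0.022, 0.27]]
```

servo_tool --pt "-0.0007 0.0013 0.02" --pt "-0.0007 0.0013 0.045" --pt "-0.0007 0.0013 0.062" --pt "-0.0007 0.0013 0.068" --pt "-0.0007 0.0013 0.068" --spin '[0,0,0,0,0]' --grip '[0.35,0.35,0.35,0.35,0.35]'

```text
time_s: 20.33
tcp_pos: [0.4463, 0.1062, 0.0307]
ee_rot: [[1.0, 0.028, -0.001], [0.028, -1.0, -0.001], [-0.001, 0.001, -1.0]]
wrist_force: [-1.0, 0.5, 0.3]
gripper_width: 0.647
gripper_force: 0.0
```

servo_tool --pt "0 0 0" --pt "0 0 0" --pt "0 0 0" --pt "0 0 0" --pt "0 0 0" --spin '[0,0,0,0,0]' --grip '[0.35,1,1,1,1]'

```text
time_s: 20.75
tcp_pos: [0.4468, 0.1065, 0.0318]
ee_rot: [[1.0, 0.028, 0.001], [0.028, -1.0, 0.001], [0.001, -0.001, -1.0]]
wrist_force: [-0.3, 0.9, 1.2]
gripper_width: 0.431
gripper_force: 0.0
```

servo_tool --pt "0 0 0" --pt "0 0 0" --pt "0 0 0" --pt "0 0 -0.01" --pt "0 0 -0.03" --spin '[0,0,0,0,0]' --grip '[1,1,1,1,1]'

```text
time_s: 21.17
tcp_pos: [0.4448, 0.1053, 0.0595]
ee_rot: [[1.0, 0.027, -0.005], [0.027, -1.0, -0.003], [-0.005, 0.003, -1.0]]
wrist_force: [0.6, 0.1, -0.2]
gripper_width: 0.343
gripper_force: 30.0
```

servo_tool --pt "0 0 -0.035" --pt "0 0 -0.075" --pt "0 0 -0.115" --pt "0 0 -0.155" --pt "0.008 -0.02 -0.185" --spin '[0,0,0,0,0]' --grip '[1,1,1,1,1]'

```text
time_s: 21.58
tcp_pos: [0.4529, 0.1248, 0.2496]
ee_rot: [[1.0, 0.026, 0.002], [0.026, -1.0, 0.001], [0.002, -0.001, -1.0]]
wrist_force: [0.2, -0.1, -0.8]
gripper_width: 0.341
gripper_force: 30.0
```

servo_tool --pt "0.012 -0.032 -0.018" --pt "0.025 -0.068 -0.018" --pt "0.038 -0.105 -0.018" --pt "0.051 -0.14 -0.018" --pt "0.064 -0.172 -0.018" --spin '[0,0,0,0,0]' --grip '[1,1,1,1,1]'

```text
time_s: 22.0
tcp_pos: [0.5131, 0.3021, 0.2637]
ee_rot: [[1.0, 0.028, -0.0], [0.028, -1.0, 0.0], [-0.0, -0.0, -1.0]]
wrist_force: [1.0, -0.4, 0.4]
gripper_width: 0.337
gripper_force: 30.0
```

servo_tool --pt "0.012 -0.032 0" --pt "0.012 -0.032 0" --pt "0.012 -0.032 0" --pt "0.012 -0.032 0" --pt "0.012 -0.032 0" --spin '[0,0,0,0,0]' --grip '[1,1,1,1,1]'

```text
time_s: 22.42
tcp_pos: [0.5238, 0.3315, 0.264]
ee_rot: [[1.0, 0.027, -0.001], [0.027, -1.0, -0.0], [-0.001, 0.0, -1.0]]
wrist_force: [0.6, -0.3, -0.1]
gripper_width: 0.342
gripper_force: 30.0
```

servo_tool --pt "0 0 0" --pt "0 0 0" --pt "0 0 0" --pt "0 0 0" --pt "0 0 0" --spin '[0,0,0,0,0]' --grip '[1,1,1,1,1]'

```text
time_s: 22.83
tcp_pos: [0.5242, 0.3322, 0.2643]
ee_rot: [[1.0, 0.027, 0.0], [0.027, -1.0, 0.0], [0.0, -0.0, -1.0]]
wrist_force: [0.6, -0.4, -1.2]
gripper_width: 0.338
gripper_force: 30.0
```

```bash
python3 look.py pics/s4.png
```

```text
22.83 [0.5242 0.3322 0.2643] [ 0.6 -0.4 -1.2] 0.33777683567432665
blob 17 [0.6074 0.0885] [26.3 20. ] 60.7 z 0.0146
blob 22 [ 0.6118 -0.07  ] [21.5 25. ] 3.5 z 0.0171
blob 336 [ 0.5402 -0.0022] [78.5 81.8] 45.9 z 0.0199
blob 23 [0.5205 0.1074] [24.  24.4] 0.9 z 0.0182
blob 394 [0.3953 0.1989] [79.6 59.2] 0.9 z 0.0138
rim 21 [0.5072 0.3384] [41.3 12.9] 66.3 z 0.1987
jugbody 640 [0.5134 0.3252] [ 92.3 114.6] 41.5 z 0.1422
net [[0.537, 0.338, 0.244, 0.67], [0.62, -0.057, 0.014, 0.63], [0.531, 0.117, 0.014, 0.59], [0.614, 0.096, 0.016, 0.49]]
```

servo_tool --pt "0.0005 0 0.01" --pt "0.0005 0 0.022" --pt "0.0005 0 0.031" --pt "0.0005 0 0.035" --pt "0.0005 0 0.035" --spin '[0,0,0,0,0]' --grip '[1,1,1,1,1]'

```text
time_s: 23.45
tcp_pos: [0.5242, 0.3321, 0.2272]
ee_rot: [[1.0, 0.028, -0.002], [0.028, -1.0, -0.002], [-0.003, 0.002, -1.0]]
wrist_force: [0.7, -0.3, -0.1]
gripper_width: 0.337
gripper_force: 30.0
```

servo_tool --pt "0 0 0" --pt "0 0 0" --pt "0 0 0" --pt "0 0 0" --pt "0 0 0" --spin '[0,0,0,0,0]' --grip '[1,0.35,0.35,0.35,0.35]'

```text
time_s: 23.87
tcp_pos: [0.5249, 0.3326, 0.2296]
ee_rot: [[1.0, 0.028, 0.001], [0.028, -1.0, 0.001], [0.001, -0.001, -1.0]]
wrist_force: [0.8, -0.6, 0.2]
gripper_width: 0.558
gripper_force: 0.0
```

servo_tool --pt "0 0 -0.01" --pt "0 0 -0.04" --pt "-0.001 0.03 -0.04" --pt "-0.003 0.065 -0.04" --pt "-0.005 0.1 -0.04" --spin '[0,0,0,0,0]' --grip '[0.35,0.35,0.35,0.35,0.35]'

```text
time_s: 24.28
tcp_pos: [0.5226, 0.2321, 0.2704]
ee_rot: [[1.0, 0.029, 0.002], [0.029, -1.0, 0.001], [0.002, -0.001, -1.0]]
wrist_force: [-0.1, -1.3, -0.0]
gripper_width: 0.65
gripper_force: 0.0
```

servo_tool --pt "-0.001 0.036 0" --pt "-0.003 0.073 0.01" --pt "-0.005 0.108 0.02" --pt "-0.006 0.125 0.05" --pt "-0.006 0.125 0.08" --spin '[0,0,0,0,0]' --grip '[0.35,0.35,0.35,0.35,0.35]'

```text
time_s: 24.7
tcp_pos: [0.5206, 0.1046, 0.1909]
ee_rot: [[1.0, 0.024, 0.005], [0.024, -1.0, 0.002], [0.005, -0.002, -1.0]]
wrist_force: [0.0, 0.4, -1.6]
gripper_width: 0.648
gripper_force: 0.0
```

servo_tool --pt "0 0 0.04" --pt "0 0 0.08" --pt "0 0 0.09" --pt "0 0 0.09" --pt "0 0 0.09" --spin '[0,0,0,0,0]' --grip '[0.35,0.35,0.35,0.35,0.35]'

```text
time_s: 25.12
tcp_pos: [0.5213, 0.1079, 0.1005]
ee_rot: [[1.0, 0.029, 0.002], [0.029, -1.0, 0.0], [0.002, -0.0, -1.0]]
wrist_force: [0.8, -0.8, 0.3]
gripper_width: 0.649
gripper_force: 0.0
```

```bash
python3 look.py pics/s5.png
```

```text
25.12 [0.5213 0.1079 0.1005] [ 0.8 -0.8  0.3] 0.6486138126913781
blob 23 [ 0.6106 -0.0699] [23.2 26.1] 0.5 z 0.0191
blob 206 [ 0.5388 -0.0185] [48.9 81.6] 85.1 z 0.0204
blob 7 [ 0.5762 -0.1686] [ 2.5 11. ] 89.8 z 0.0285
blob 224 [0.3952 0.1933] [83.5 48.1] 6.4 z 0.0134
rim 87 [0.5248 0.3326] [49.5 51.9] 2.7 z 0.1988
jugbody 624 [0.5403 0.3451] [ 91.6 119.6] 40.1 z 0.1503
net [[0.614, 0.096, 0.017, 0.56], [0.619, -0.06, 0.016, 0.42]]
```

servo_tool --pt "-0.001 0.0006 0.02" --pt "-0.001 0.0006 0.045" --pt "-0.001 0.0006 0.062" --pt "-0.001 0.0006 0.0685" --pt "-0.001 0.0006 0.0685" --spin '[0,0,0,0,0]' --grip '[0.35,0.35,0.35,0.35,0.35]'

```text
time_s: 25.73
tcp_pos: [0.5188, 0.1066, 0.0302]
ee_rot: [[1.0, 0.028, -0.001], [0.028, -1.0, -0.001], [-0.001, 0.001, -1.0]]
wrist_force: [-0.1, 0.6, 0.2]
gripper_width: 0.653
gripper_force: 0.0
```

servo_tool --pt "0 0 0" --pt "0 0 0" --pt "0 0 0" --pt "0 0 0" --pt "0 0 0" --spin '[0,0,0,0,0]' --grip '[0.35,1,1,1,1]'

```text
time_s: 26.15
tcp_pos: [0.5194, 0.1069, 0.0313]
ee_rot: [[1.0, 0.028, 0.001], [0.028, -1.0, 0.001], [0.001, -0.001, -1.0]]
wrist_force: [0.1, 0.8, 0.0]
gripper_width: 0.432
gripper_force: 0.0
```

servo_tool --pt "0 0 0" --pt "0 0 0" --pt "0 0 0" --pt "0 0 -0.01" --pt "0 0 -0.03" --spin '[0,0,0,0,0]' --grip '[1,1,1,1,1]'

```text
time_s: 26.57
tcp_pos: [0.5172, 0.1058, 0.0591]
ee_rot: [[1.0, 0.027, -0.005], [0.027, -1.0, -0.003], [-0.005, 0.002, -1.0]]
wrist_force: [-0.7, 0.1, -0.0]
gripper_width: 0.308
gripper_force: 30.0
```

servo_tool --pt "0 0 -0.035" --pt "0 0 -0.075" --pt "0 0 -0.115" --pt "0 0 -0.155" --pt "0.001 -0.02 -0.185" --spin '[0,0,0,0,0]' --grip '[1,1,1,1,1]'

```text
time_s: 26.98
tcp_pos: [0.5194, 0.125, 0.2501]
ee_rot: [[1.0, 0.025, 0.004], [0.025, -1.0, 0.001], [0.004, -0.001, -1.0]]
wrist_force: [0.4, 1.2, -0.8]
gripper_width: 0.306
gripper_force: 30.0
```

servo_tool --pt "0.001 -0.034 -0.018" --pt "0.003 -0.07 -0.018" --pt "0.005 -0.106 -0.018" --pt "0.007 -0.142 -0.018" --pt "0.009 -0.175 -0.018" --spin '[0,0,0,0,0]' --grip '[1,1,1,1,1]'

```text
time_s: 27.4
tcp_pos: [0.523, 0.3035, 0.2644]
ee_rot: [[1.0, 0.028, 0.0], [0.028, -1.0, 0.001], [0.0, -0.001, -1.0]]
wrist_force: [0.4, -0.9, 0.1]
gripper_width: 0.311
gripper_force: 30.0
```

servo_tool --pt "0.001 -0.03 0" --pt "0.001 -0.03 0" --pt "0.001 -0.03 0" --pt "0.001 -0.03 0" --pt "0.001 -0.03 0" --spin '[0,0,0,0,0]' --grip '[1,1,1,1,1]'

```text
time_s: 27.82
tcp_pos: [0.5236, 0.3308, 0.2639]
ee_rot: [[1.0, 0.027, -0.0], [0.027, -1.0, -0.0], [-0.0, 0.0, -1.0]]
wrist_force: [0.4, -1.0, -1.4]
gripper_width: 0.309
gripper_force: 30.0
```

servo_tool --pt "0 0 0" --pt "0 0 0" --pt "0 0 0" --pt "0 0 0" --pt "0 0 0" --spin '[0,0,0,0,0]' --grip '[1,1,1,1,1]'

```text
time_s: 28.23
tcp_pos: [0.5238, 0.3316, 0.2637]
ee_rot: [[1.0, 0.027, 0.0], [0.027, -1.0, 0.0], [0.0, -0.0, -1.0]]
wrist_force: [-0.9, -0.0, -0.4]
gripper_width: 0.304
gripper_force: 30.0
```

```bash
python3 look.py pics/s6.png
```

```text
28.23 [0.5238 0.3316 0.2637] [-0.9 -0.  -0.4] 0.3043971395648343
blob 16 [0.6073 0.0893] [25.4 20.7] 62.1 z 0.0163
blob 22 [ 0.6111 -0.0698] [21.6 25.1] 2.0 z 0.0192
blob 342 [ 0.5399 -0.002 ] [78.5 81.7] 44.6 z 0.0197
blob 10 [ 0.5712 -0.1687] [20.9  2.5] 0.4 z 0.0235
blob 401 [0.3952 0.1987] [79.6 59.1] 1.0 z 0.014
rim 16 [0.5069 0.3422] [40.3  8.8] 62.3 z 0.1992
jugbody 635 [0.5134 0.324 ] [ 90.6 115.5] 42.8 z 0.1417
net [[0.497, 0.314, 0.144, 0.47], [0.537, 0.335, 0.245, 0.6], [0.611, 0.095, 0.015, 0.5], [0.618, -0.058, 0.016, 0.43]]
```

servo_tool --pt "0.001 -0.001 0.01" --pt "0.001 -0.001 0.022" --pt "0.001 -0.001 0.031" --pt "0.001 -0.001 0.0345" --pt "0.001 -0.001 0.0345" --spin '[0,0,0,0,0]' --grip '[1,1,1,1,1]'

```text
time_s: 28.85
tcp_pos: [0.5242, 0.3325, 0.2273]
ee_rot: [[1.0, 0.028, -0.002], [0.028, -1.0, -0.002], [-0.002, 0.002, -1.0]]
wrist_force: [-0.3, 0.0, 0.0]
gripper_width: 0.31
gripper_force: 30.0
```

servo_tool --pt "0 0 0" --pt "0 0 0" --pt "0 0 0" --pt "0 0 0" --pt "0 0 0" --spin '[0,0,0,0,0]' --grip '[1,0.35,0.35,0.35,0.35]'

```text
time_s: 29.27
tcp_pos: [0.5249, 0.3331, 0.2296]
ee_rot: [[1.0, 0.028, 0.001], [0.028, -1.0, 0.001], [0.001, -0.001, -1.0]]
wrist_force: [0.2, 0.1, 0.1]
gripper_width: 0.524
gripper_force: 0.0
```

servo_tool --pt "0 0 -0.01" --pt "0 0 -0.04" --pt "0.01 0.03 -0.04" --pt "0.02 0.065 -0.04" --pt "0.03 0.1 -0.04" --spin '[0,0,0,0,0]' --grip '[0.35,0.35,0.35,0.35,0.35]'

```text
time_s: 29.68
tcp_pos: [0.5579, 0.2335, 0.2707]
ee_rot: [[1.0, 0.03, 0.002], [0.03, -1.0, 0.001], [0.002, -0.001, -1.0]]
wrist_force: [0.5, -0.7, 0.4]
gripper_width: 0.647
gripper_force: 0.0
```

servo_tool --pt "0.01 0.035 0" --pt "0.02 0.07 0.01" --pt "0.032 0.105 0.015" --pt "0.043 0.14 0.03" --pt "0.045 0.147 0.065" --spin '[0,0,0,0,0]' --grip '[0.35,0.35,0.35,0.35,0.35]'

```text
time_s: 30.1
tcp_pos: [0.6109, 0.0844, 0.2095]
ee_rot: [[1.0, 0.024, 0.012], [0.024, -1.0, 0.002], [0.012, -0.002, -1.0]]
wrist_force: [1.1, -0.1, 0.5]
gripper_width: 0.648
gripper_force: 0.0
```

servo_tool --pt "0 0 0.04" --pt "0 0 0.08" --pt "0 0 0.105" --pt "0 0 0.105" --pt "0 0 0.105" --spin '[0,0,0,0,0]' --grip '[0.35,0.35,0.35,0.35,0.35]'

```text
time_s: 30.52
tcp_pos: [0.6068, 0.088, 0.099]
ee_rot: [[1.0, 0.028, -0.001], [0.028, -1.0, -0.001], [-0.001, 0.001, -1.0]]
wrist_force: [0.9, 0.5, 1.1]
gripper_width: 0.646
gripper_force: 0.0
```

```bash
python3 look.py pics/s7.png;  python3 -c "
import cv2;i=cv2.imread('pics/s7.png');cv2.imwrite('pics/s7c.png',cv2.resize(i[130:310,140:400],None,fx=3,fy=3,interpolation=cv2.INTER_CUBIC))"
```

```text
30.52 [0.6068 0.088  0.099 ] [0.9 0.5 1.1] 0.6460255439662798
blob 21 [ 0.6102 -0.0695] [25.3 24. ] 86.6 z 0.018
blob 7 [0.5984 0.0892] [13.9  3.6] 85.6 z 0.0163
blob 343 [ 0.5397 -0.0017] [78.4 81.6] 45.5 z 0.0192
blob 7 [ 0.572 -0.169] [15.9  0.7] 4.5 z 0.0196
rim 57 [0.5214 0.3382] [53.7 36.7] 40.1 z 0.1992
jugbody 650 [0.5135 0.3471] [121.6  81.4] 44.5 z 0.1459
net [[0.615, 0.093, 0.013, 0.62]]
```

View pics/s7c.png

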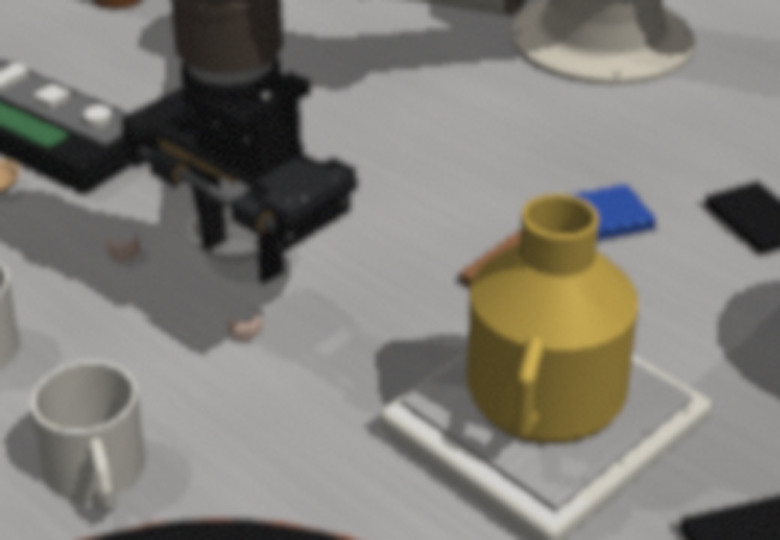

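The crop shows the jug upright with a clear neck and no lump on the scale. Two lumps remain, at (245,325) under the gripper and (123,248). Grasping the fourth.

servo_tool --pt "0 0 0.02" --pt "0 0 0.045" --pt "0 0 0.061" --pt "0 0 0.067" --pt "0 0 0.067" --spin '[0,0,0,0,0]' --grip '[0.35,0.35,0.35,0.35,0.35]'

```text
time_s: 31.13
tcp_pos: [0.6065, 0.0882, 0.032]
ee_rot: [[1.0, 0.028, -0.001], [0.028, -1.0, -0.0], [-0.001, 0.0, -1.0]]
wrist_force: [-0.5, -0.7, -0.4]
gripper_width: 0.647
gripper_force: 0.0
```

servo_tool --pt "0 0 0" --pt "0 0 0" --pt "0 0 0" --pt "0 0 0" --pt "0 0 0" --spin '[0,0,0,0,0]' --grip '[0.35,1,1,1,1]'

```text
time_s: 31.55
tcp_pos: [0.6069, 0.0883, 0.0329]
ee_rot: [[1.0, 0.028, 0.001], [0.028, -1.0, 0.001], [0.001, -0.0, -1.0]]
wrist_force: [-0.2, -0.0, -0.1]
gripper_width: 0.431
gripper_force: 0.0
```

servo_tool --pt "0 0 0" --pt "0 0 0" --pt "0 0 0" --pt "0 0 -0.01" --pt "0 0 -0.03" --spin '[0,0,0,0,0]' --grip '[1,1,1,1,1]'

```text
time_s: 31.97
tcp_pos: [0.6046, 0.0875, 0.0602]
ee_rot: [[1.0, 0.027, -0.006], [0.027, -1.0, -0.002], [-0.006, 0.002, -1.0]]
wrist_force: [0.0, 0.1, 0.3]
gripper_width: 0.317
gripper_force: 30.0
```

servo_tool --pt "0 0 -0.035" --pt "0 0 -0.075" --pt "0 0 -0.115" --pt "0 0 -0.155" --pt "-0.005 -0.02 -0.185" --spin '[0,0,0,0,0]' --grip '[1,1,1,1,1]'

```text
time_s: 32.38
tcp_pos: [0.602, 0.106, 0.2518]
ee_rot: [[1.0, 0.025, 0.005], [0.025, -1.0, 0.001], [0.005, -0.0, -1.0]]
wrist_force: [1.0, 1.6, -1.1]
gripper_width: 0.317
gripper_force: 30.0
```

servo_tool --pt "-0.01 -0.034 -0.018" --pt "-0.021 -0.07 -0.018" --pt "-0.032 -0.106 -0.018" --pt "-0.043 -0.142 -0.018" --pt "-0.054 -0.177 -0.018" --spin '[0,0,0,0,0]' --grip '[1,1,1,1,1]'

```text
time_s: 32.8
tcp_pos: [0.541, 0.2848, 0.266]
ee_rot: [[1.0, 0.028, 0.001], [0.028, -1.0, 0.001], [0.001, -0.001, -1.0]]
wrist_force: [0.9, -0.2, -0.4]
gripper_width: 0.312
gripper_force: 30.0
```

servo_tool --pt "-0.01 -0.03 0" --pt "-0.016 -0.049 0" --pt "-0.016 -0.049 0" --pt "-0.016 -0.049 0" --pt "-0.016 -0.049 0" --spin '[0,0,0,0,0]' --grip '[1,1,1,1,1]'

```text
time_s: 33.22
tcp_pos: [0.5247, 0.3315, 0.2653]
ee_rot: [[1.0, 0.028, -0.0], [0.028, -1.0, -0.0], [-0.0, 0.0, -1.0]]
wrist_force: [0.6, 0.3, -0.2]
gripper_width: 0.319
gripper_force: 30.0
```

servo_tool --pt "0 0 0" --pt "0 0 0" --pt "0 0 0" --pt "0 0 0" --pt "0 0 0" --spin '[0,0,0,0,0]' --grip '[1,1,1,1,1]'

```text
time_s: 33.63
tcp_pos: [0.525, 0.3314, 0.2651]
ee_rot: [[1.0, 0.027, 0.0], [0.027, -1.0, 0.0], [0.0, -0.0, -1.0]]
wrist_force: [0.2, -0.6, 0.3]
gripper_width: 0.313
gripper_force: 30.0
```

```bash
python3 look.py pics/s8.png
```

```text
33.63 [0.525  0.3314 0.2651] [ 0.2 -0.6  0.3] 0.3131607119281288
blob 24 [ 0.5974 -0.0447] [26.7 20.8] 69.2 z 0.0173
blob 332 [ 0.5398 -0.002 ] [78.2 81.8] 44.8 z 0.0199
blob 7 [ 0.5743 -0.1689] [ 2.  13.5] 89.5 z 0.0247
blob 395 [0.3952 0.1988] [79.5 58.7] 1.0 z 0.0139
rim 20 [0.5079 0.3405] [43.3 12.1] 63.9 z 0.1991
jugbody 643 [0.5129 0.3256] [ 92.  113.1] 42.1 z 0.1422
net [[0.536, 0.334, 0.25, 0.52], [0.606, -0.032, 0.016, 0.39]]
```

The fifth lump was knocked to (0.597, -0.045), near the dish. I'll release the fourth, then turn the tool so the fingers clear the dish.

servo_tool --pt "0 -0.001 0.01" --pt "0 -0.001 0.022" --pt "0 -0.001 0.032" --pt "0 -0.001 0.036" --pt "0 -0.001 0.036" --spin '[0,0,0,0,0]' --grip '[1,1,1,1,1]'

```text
time_s: 34.25
tcp_pos: [0.5241, 0.3324, 0.2271]
ee_rot: [[1.0, 0.028, -0.003], [0.028, -1.0, -0.002], [-0.003, 0.002, -1.0]]
wrist_force: [-0.1, 0.5, -0.5]
gripper_width: 0.317
gripper_force: 30.0
```

servo_tool --pt "0 0 0" --pt "0 0 0" --pt "0 0 0" --pt "0 0 0" --pt "0 0 0" --spin '[0,0,0,0,0]' --grip '[1,0.35,0.35,0.35,0.35]'

```text
time_s: 34.67
tcp_pos: [0.5248, 0.3331, 0.2296]
ee_rot: [[1.0, 0.028, 0.001], [0.028, -1.0, 0.001], [0.001, -0.001, -1.0]]
wrist_force: [0.6, 0.2, 0.4]
gripper_width: 0.532
gripper_force: 0.0
```

servo_tool --pt "0 0 -0.01" --pt "0 0 -0.04" --pt "0.005 0.03 -0.04" --pt "0.011 0.065 -0.04" --pt "0.016 0.1 -0.04" --spin '[0,0,0,0,0]' --grip '[0.35,0.35,0.35,0.35,0.35]'

```text
time_s: 35.08
tcp_pos: [0.5438, 0.2331, 0.2706]
ee_rot: [[1.0, 0.03, 0.002], [0.03, -1.0, 0.001], [0.002, -0.001, -1.0]]
wrist_force: [0.8, 0.2, 0.3]
gripper_width: 0.649
gripper_force: 0.0
```

servo_tool --pt "0.006 0.036 0" --pt "0.012 0.073 0" --pt "0.018 0.11 0" --pt "0.024 0.147 0" --pt "0.03 0.184 0" --spin '[0,0,0,0,0]' --grip '[0.35,0.35,0.35,0.35,0.35]'

```text
time_s: 35.5
tcp_pos: [0.5788, 0.0486, 0.2704]
ee_rot: [[1.0, 0.028, 0.002], [0.028, -1.0, 0.0], [0.002, -0.0, -1.0]]
wrist_force: [-0.4, -0.1, 0.7]
gripper_width: 0.653
gripper_force: 0.0
```

servo_tool --pt "0.006 0.036 0" --pt "0.012 0.07 0.01" --pt "0.016 0.095 0.03" --pt "0.016 0.095 0.06" --pt "0.016 0.095 0.09" --spin '[7,14,21,28,35]' --grip '[0.35,0.35,0.35,0.35,0.35]'

```text
time_s: 35.92
tcp_pos: [0.5982, -0.046, 0.1799]
ee_rot: [[0.83, -0.558, 0.004], [-0.558, -0.83, 0.0], [0.003, -0.003, -1.0]]
wrist_force: [-0.3, 0.0, -1.1]
gripper_width: 0.652
gripper_force: 0.0
```

servo_tool --pt "0 0 0.03" --pt "0 0 0.06" --pt "0 0 0.075" --pt "0 0 0.075" --pt "0 0 0.075" --spin '[3,3,3,3,3]' --grip '[0.35,0.35,0.35,0.35,0.35]'

```text
time_s: 36.33
tcp_pos: [0.5976, -0.0443, 0.1044]
ee_rot: [[0.805, -0.593, -0.0], [-0.593, -0.805, -0.001], [0.0, 0.001, -1.0]]
wrist_force: [-0.1, -0.1, -0.2]
gripper_width: 0.649
gripper_force: 0.0
```

```bash
python3 look.py pics/s9.png
```

```text
36.33 [ 0.5976 -0.0443  0.1044] [-0.1 -0.1 -0.2] 0.6491929974235783
blob 13 [ 0.5912 -0.0402] [21.9  5.8] 58.0 z 0.0188
blob 345 [ 0.5401 -0.0042] [81.3 75.9] 21.3 z 0.0187
blob 8 [ 0.5726 -0.1686] [17.9  2.4] 0.7 z 0.0198
blob 406 [0.3951 0.1988] [79.6 58.7] 1.3 z 0.0139
rim 86 [0.5247 0.3327] [49.7 52.4] 0.5 z 0.1988
jugbody 1137 [0.525  0.3323] [119.3 118.5] 72.5 z 0.1436
net [[0.52, -0.222, 0.052, 0.33]]
```

servo_tool --pt "0 0 0.02" --pt "0 0 0.045" --pt "0 0 0.065" --pt "0 0 0.0725" --pt "0 0 0.0725" --spin '[0,0,0,0,0]' --grip '[0.35,0.35,0.35,0.35,0.35]'

```text
time_s: 36.95
tcp_pos: [0.5965, -0.0443, 0.0307]
ee_rot: [[0.805, -0.594, -0.002], [-0.594, -0.805, -0.0], [-0.002, 0.002, -1.0]]
wrist_force: [-0.3, -0.3, 0.8]
gripper_width: 0.647
gripper_force: 0.0
```

servo_tool --pt "0 0 0" --pt "0 0 0" --pt "0 0 0" --pt "0 0 0" --pt "0 0 0" --spin '[0,0,0,0,0]' --grip '[0.35,1,1,1,1]'

```text
time_s: 37.37
tcp_pos: [0.5977, -0.0441, 0.0325]
ee_rot: [[0.805, -0.594, 0.002], [-0.594, -0.805, 0.0], [0.001, -0.001, -1.0]]
wrist_force: [0.4, 0.6, -0.2]
gripper_width: 0.43
gripper_force: 0.0
```

servo_tool --pt "0 0 0" --pt "0 0 0" --pt "0 0 0" --pt "0 0 -0.01" --pt "0 0 -0.04" --spin '[0,0,0,0,-3]' --grip '[1,1,1,1,1]'

```text
time_s: 37.78
tcp_pos: [0.5938, -0.0446, 0.068]
ee_rot: [[0.834, -0.551, -0.01], [-0.551, -0.835, -0.001], [-0.008, 0.006, -1.0]]
wrist_force: [0.5, -0.0, 0.2]
gripper_width: 0.331
gripper_force: 30.0
```

servo_tool --pt "0 0 -0.035" --pt "0 0 -0.075" --pt "0 0 -0.115" --pt "0 0 -0.155" --pt "0 0 -0.19" --spin '[-7,-14,-21,-28,-35]' --grip '[1,1,1,1,1]'

```text
time_s: 38.2
tcp_pos: [0.5971, -0.0444, 0.2653]
ee_rot: [[0.999, 0.034, 0.003], [0.034, -0.999, 0.0], [0.003, 0.0, -1.0]]
wrist_force: [0.8, -0.3, 0.0]
gripper_width: 0.328
gripper_force: 30.0
```

servo_tool --pt "-0.004 -0.03 0" --pt "-0.01 -0.066 0" --pt "-0.016 -0.103 0" --pt "-0.022 -0.14 0" --pt "-0.028 -0.177 0" --spin '[0,0,0,0,0]' --grip '[1,1,1,1,1]'

```text
time_s: 38.62
tcp_pos: [0.5634, 0.1332, 0.2623]
ee_rot: [[1.0, 0.027, 0.0], [0.027, -1.0, 0.0], [0.0, -0.0, -1.0]]
wrist_force: [0.5, 0.7, 0.1]
gripper_width: 0.332
gripper_force: 30.0
```

servo_tool --pt "-0.006 -0.037 0" --pt "-0.012 -0.074 0" --pt "-0.018 -0.111 0" --pt "-0.026 -0.15 0" --pt "-0.031 -0.187 0" --spin '[0,0,0,0,0]' --grip '[1,1,1,1,1]'

```text
time_s: 39.03
tcp_pos: [0.5269, 0.3197, 0.2623]
ee_rot: [[1.0, 0.028, -0.0], [0.028, -1.0, 0.0], [-0.0, -0.0, -1.0]]
wrist_force: [0.8, -0.5, -1.0]
gripper_width: 0.327
gripper_force: 30.0
```

servo_tool --pt "-0.002 -0.013 0" --pt "-0.002 -0.013 0" --pt "-0.002 -0.013 0" --pt "-0.002 -0.013 0" --pt "-0.002 -0.013 0" --spin '[0,0,0,0,0]' --grip '[1,1,1,1,1]'

```text
time_s: 39.45
tcp_pos: [0.526, 0.3296, 0.2618]
ee_rot: [[1.0, 0.026, -0.0], [0.026, -1.0, -0.0], [-0.0, 0.0, -1.0]]
wrist_force: [0.4, -0.1, 0.7]
gripper_width: 0.33
gripper_force: 30.0
```

```bash
python3 look.py pics/s10.png
```

```text
39.45 [0.526  0.3296 0.2618] [ 0.4 -0.1  0.7] 0.32990280924688253
blob 326 [ 0.54  -0.002] [78.4 82. ] 45.2 z 0.0201
blob 9 [ 0.574  -0.1692] [14.2  1.8] 5.7 z 0.0266
blob 399 [0.3951 0.1987] [79.3 58.7] 1.0 z 0.0134
rim 21 [0.5072 0.3382] [41.4 12.9] 66.5 z 0.1996
jugbody 636 [0.5127 0.3247] [ 90.5 114.6] 40.6 z 0.1418
net [[0.543, -0.003, 0.012, 0.28]]
```

servo_tool --pt "-0.001 -0.003 0.008" --pt "-0.001 -0.003 0.02" --pt "-0.001 -0.003 0.029" --pt "-0.001 -0.003 0.033" --pt "-0.001 -0.003 0.033" --spin '[0,0,0,0,0]' --grip '[1,1,1,1,1]'

```text
time_s: 40.07
tcp_pos: [0.5241, 0.3334, 0.2268]
ee_rot: [[1.0, 0.028, -0.002], [0.028, -1.0, -0.002], [-0.002, 0.002, -1.0]]
wrist_force: [0.2, -0.7, 0.0]
gripper_width: 0.33
gripper_force: 30.0
```

servo_tool --pt "0 0 0" --pt "0 0 0" --pt "0 0 0" --pt "0 0 0" --pt "0 0 0" --spin '[0,0,0,0,0]' --grip '[1,0.35,0.35,0.35,0.35]'

```text
time_s: 40.48
tcp_pos: [0.5248, 0.3341, 0.2291]
ee_rot: [[1.0, 0.028, 0.001], [0.028, -1.0, 0.001], [0.001, -0.001, -1.0]]
wrist_force: [-0.2, -0.4, -0.6]
gripper_width: 0.547
gripper_force: 0.0
```

servo_tool --pt "0 0 -0.01" --pt "0 0 -0.04" --pt "0 0.03 -0.04" --pt "0 0.065 -0.04" --pt "0 0.1 -0.04" --spin '[0,0,0,0,0]' --grip '[0.35,0.35,0.35,0.35,0.35]'

```text
time_s: 40.9
tcp_pos: [0.5276, 0.2336, 0.27]
ee_rot: [[1.0, 0.03, 0.002], [0.03, -1.0, 0.001], [0.002, -0.001, -1.0]]
wrist_force: [0.8, -0.5, -0.4]
gripper_width: 0.645
gripper_force: 0.0
```

servo_tool --pt "0 0.038 0" --pt "0 0.076 0" --pt "0 0.114 0" --pt "0 0.152 0" --pt "0 0.19 0" --spin '[0,0,0,0,0]' --grip '[1,1,1,1,1]'

```text
time_s: 41.32
tcp_pos: [0.5327, 0.0423, 0.2699]
ee_rot: [[1.0, 0.028, 0.002], [0.028, -1.0, 0.0], [0.002, -0.0, -1.0]]
wrist_force: [0.1, -0.1, -0.6]
gripper_width: 0.358
gripper_force: 0.0
```

servo_tool --pt "0 0.038 0" --pt "0 0.076 0" --pt "0 0.114 0" --pt "0 0.152 0" --pt "0 0.19 0" --spin '[0,0,0,0,0]' --grip '[1,1,1,1,1]'

```text
time_s: 41.73
tcp_pos: [0.538, -0.1478, 0.2699]
ee_rot: [[1.0, 0.028, 0.002], [0.028, -1.0, -0.0], [0.002, 0.0, -1.0]]
wrist_force: [1.6, 0.5, -0.6]
gripper_width: 0.03
gripper_force: 0.0
```

servo_tool --pt "0 0.038 0" --pt "-0.001 0.076 0" --pt "-0.002 0.114 0.01" --pt "-0.003 0.152 0.02" --pt "-0.003 0.19 0.03" --spin '[0,0,0,0,0]' --grip '[1,1,1,1,1]'

```text
time_s: 42.15
tcp_pos: [0.5402, -0.3379, 0.2396]
ee_rot: [[1.0, 0.028, 0.002], [0.028, -1.0, -0.001], [0.002, 0.001, -1.0]]
wrist_force: [1.9, 0.4, -0.4]
gripper_width: 0.007
gripper_force: 0.0
```

servo_tool --pt "0 0.012 0.035" --pt "0 0.012 0.075" --pt "0 0.012 0.11" --pt "0 0.012 0.11" --pt "0 0.012 0.11" --spin '[0,0,0,0,0]' --grip '[1,1,1,1,1]'

```text
time_s: 42.57
tcp_pos: [0.5401, -0.348, 0.1279]
ee_rot: [[1.0, 0.028, -0.003], [0.028, -1.0, 0.0], [-0.003, -0.0, -1.0]]
wrist_force: [0.8, -1.5, 1.0]
gripper_width: 0.007
gripper_force: 0.0
```

```bash
python3 look.py pics/s11.png;  python3 - <<'E'
import cv2,numpy as np
i=cv2.imread('pics/s11.png');a=cv2.resize(i[160:300,130:400],None,fx=2.9,fy=2.9,interpolation=cv2.INTER_CUBIC)[:380]
t=np.load('top.npz')['pixels'];b=cv2.resize(t[135:225,130:400],(783,261))[:215]
cv2.imwrite('pics/s11c.png',np.vstack([a,b[:, :783]]))
E
```

```text
42.57 [ 0.5401 -0.348   0.1279] [ 0.8 -1.5  1. ] 0.007193294335940765
blob 344 [ 0.5399 -0.0022] [78.3 81.1] 46.2 z 0.0201
blob 10 [ 0.5727 -0.169 ] [17.8  1.9] 1.0 z 0.0297
blob 398 [0.3952 0.1988] [80.  58.7] 1.3 z 0.0137
rim 91 [0.525  0.3326] [49.4 51.7] 1.3 z 0.1988
jugbody 1150 [0.5251 0.332 ] [118.9 118.9] 56.6 z 0.1441
net [[0.557, 0.359, 0.134, 0.16]]
```

View pics/s11c.png

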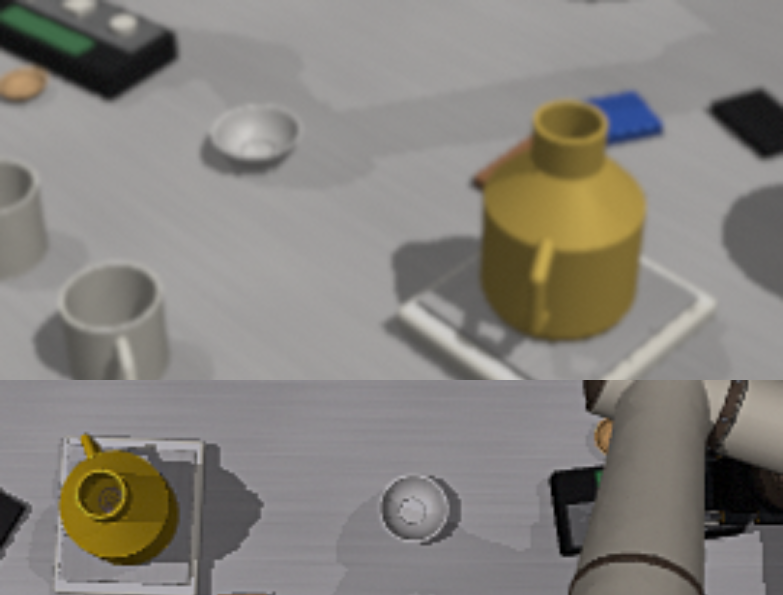

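The picture shows an open upright jug, lumps visible inside the neck at (105,495), and no lump left on the bench or in the dish. Pressing the bar key.

```bash
python3 - <<'E'
from h import *
c=dict(np.load("top.npz"));W=world(c)
u,v=px(c,(.525,.3325,.2)); print(u,v); print(W[v-4:v+5,u-5:u+6,2].round(3))
E
```

```text
164 174
[[0.192 0.176 0.172 0.045 0.041 0.044 0.04  0.038 0.037 0.039 0.038]
 [0.184 0.174 0.049 0.04  0.039 0.038 0.04  0.03  0.037 0.039 0.039]
 [0.175 0.169 0.042 0.042 0.041 0.039 0.041 0.139 0.142 0.146 0.142]
 [0.172 0.043 0.042 0.039 0.035 0.041 0.141 0.04  0.04  0.121 0.042]
 [0.173 0.046 0.041 0.042 0.04  0.041 0.042 0.042 0.12  0.04  0.04 ]
 [0.17  0.045 0.041 0.038 0.035 0.143 0.04  0.123 0.038 0.094 0.104]
 [0.172 0.041 0.031 0.04  0.039 0.141 0.041 0.121 0.037 0.042 0.04 ]
 [0.173 0.043 0.04  0.04  0.043 0.137 0.043 0.116 0.099 0.041 0.081]
 [0.174 0.038 0.041 0.04  0.044 0.043 0.149 0.037 0.102 0.08  0.044]]
```

servo_tool --pt "0 0 0.03" --pt "0 0 0.05" --pt "0 0 0.057" --pt "0 0 0.06" --pt "0 0 0.062" --spin '[0,0,0,0,0]' --grip '[1,1,1,1,1]'

```text
time_s: 43.18
tcp_pos: [0.5412, -0.348, 0.0683]
ee_rot: [[1.0, 0.029, 0.001], [0.029, -1.0, -0.001], [0.001, 0.001, -1.0]]
wrist_force: [-1.5, 1.6, 3.3]
gripper_width: 0.004
gripper_force: 1.5
```

servo_tool --pt "0 0 0.0005" --pt "0 0 0.001" --pt "0 0 0.001" --pt "0 0 0.001" --pt "0 0 0.001" --spin '[0,0,0,0,0]' --grip '[1,1,1,1,1]'

```text
time_s: 43.6
tcp_pos: [0.5412, -0.3481, 0.0665]
ee_rot: [[1.0, 0.028, 0.002], [0.028, -1.0, -0.001], [0.002, 0.001, -1.0]]
wrist_force: [-2.1, 1.1, 4.1]
gripper_width: 0.007
gripper_force: 2.0
```

Inside the jug the lumps show at heights of 0.08 to 0.145 m, all below the neck (0.167), so they are in. Completing the press.

servo_tool --pt "0 0 0.0005" --pt "0 0 0.001" --pt "0 0 0.0015" --pt "0 0 0.0015" --pt "0 0 0.0015" --spin '[0,0,0,0,0]' --grip '[1,1,1,1,1]'

```text
time_s: 44.02
tcp_pos: [0.5413, -0.3481, 0.0654]
ee_rot: [[1.0, 0.028, 0.001], [0.028, -1.0, -0.001], [0.001, 0.001, -1.0]]
wrist_force: [-2.2, 2.0, 9.5]
gripper_width: 0.004
gripper_force: 4.3
```

servo_tool --pt "0 0 0.0005" --pt "0 0 0.001" --pt "0 0 0.001" --pt "0 0 0.001" --pt "0 0 0.001" --spin '[0,0,0,0,0]' --grip '[1,1,1,1,1]'

```text
time_s: 44.43
tcp_pos: [0.5413, -0.3481, 0.0653]
ee_rot: [[1.0, 0.029, 0.002], [0.029, -1.0, -0.001], [0.002, 0.001, -1.0]]
wrist_force: [-3.9, 2.7, 12.0]
gripper_width: 0.004
gripper_force: 6.2
```

servo_tool --pt "0 0 -0.02" --pt "0 0 -0.05" --pt "0 0 -0.08" --pt "0 0 -0.1" --pt "-0.005 -0.02 -0.1" --spin '[0,0,0,0,0]' --grip '[1,1,1,1,1]'

```text
time_s: 44.85
tcp_pos: [0.5389, -0.3316, 0.168]
ee_rot: [[1.0, 0.026, 0.011], [0.026, -1.0, -0.006], [0.011, 0.006, -1.0]]
wrist_force: [2.0, -0.5, 0.8]
gripper_width: 0.006
gripper_force: 0.0
```

servo_tool --pt "-0.009 -0.037 0" --pt "-0.018 -0.074 0" --pt "-0.027 -0.111 0" --pt "-0.036 -0.148 0" --pt "-0.045 -0.185 0" --spin '[0,0,0,0,0]' --grip '[0,0,0,0,0]'

```text
time_s: 45.27
tcp_pos: [0.4845, -0.143, 0.1625]
ee_rot: [[1.0, 0.027, 0.001], [0.027, -1.0, 0.0], [0.001, -0.0, -1.0]]
wrist_force: [0.8, 0.5, -0.3]
gripper_width: 0.3
gripper_force: 0.0
```

servo_tool --pt "-0.009 -0.037 0" --pt "-0.018 -0.074 0" --pt "-0.027 -0.111 0" --pt "-0.036 -0.148 0" --pt "-0.045 -0.185 0" --spin '[0,0,0,0,0]' --grip '[0,0,0,0,0]'

```text
time_s: 45.68
tcp_pos: [0.4344, 0.041, 0.1628]
ee_rot: [[1.0, 0.027, 0.001], [0.027, -1.0, 0.001], [0.001, -0.001, -1.0]]
wrist_force: [0.4, 1.1, 0.3]
gripper_width: 0.679
gripper_force: 0.0
```

servo_tool --pt "-0.009 -0.037 0" --pt "-0.018 -0.074 0" --pt "-0.027 -0.111 0" --pt "-0.032 -0.14 0" --pt "-0.036 -0.161 0" --spin '[0,0,0,0,0]' --grip '[0,0,0,0,0]'

```text
time_s: 46.1
tcp_pos: [0.394, 0.2021, 0.163]
ee_rot: [[1.0, 0.03, 0.001], [0.03, -1.0, 0.001], [0.001, -0.001, -1.0]]
wrist_force: [0.0, 0.2, -0.2]
gripper_width: 0.983
gripper_force: 0.0
```

servo_tool --pt "0 0 0" --pt "0 0 0.02" --pt "0 0 0.04" --pt "0 0 0.06" --pt "0 0 0.06" --spin '[0,0,0,0,0]' --grip '[0,0,0,0,0]'

```text
time_s: 46.52
tcp_pos: [0.3925, 0.1971, 0.0997]
ee_rot: [[1.0, 0.026, -0.006], [0.026, -1.0, -0.005], [-0.006, 0.005, -1.0]]
wrist_force: [-0.8, -0.2, -0.2]
gripper_width: 0.998
gripper_force: 0.0
```

servo_tool --pt "0 0 0" --pt "0 0 0" --pt "0 0 0" --pt "0 0 0" --pt "0 0 0" --spin '[0,0,0,0,0]' --grip '[0,0,0,0,0]'

```text
time_s: 46.93
tcp_pos: [0.3948, 0.1996, 0.1039]
ee_rot: [[1.0, 0.028, 0.001], [0.028, -1.0, 0.002], [0.002, -0.001, -1.0]]
wrist_force: [-0.9, 1.0, 0.4]
gripper_width: 1.0
gripper_force: 0.0
```

servo_tool --pt "0 0.001 0.025" --pt "0 0.001 0.05" --pt "0 0.001 0.068" --pt "0 0.001 0.0755" --pt "0 0.001 0.0755" --spin '[0,0,0,0,0]' --grip '[0,0,0,0,0]'

```text
time_s: 47.35
tcp_pos: [0.3941, 0.1979, 0.0268]
ee_rot: [[1.0, 0.028, -0.002], [0.028, -1.0, -0.002], [-0.002, 0.002, -1.0]]
wrist_force: [-0.0, 0.1, 0.6]
gripper_width: 1.001
gripper_force: 0.0
```

servo_tool --pt "0 0 0" --pt "0 0 0" --pt "0 0 0" --pt "0 0 0" --pt "0 0 0" --spin '[0,0,0,0,0]' --grip '[0,1,1,1,1]'

```text
time_s: 47.77
tcp_pos: [0.3947, 0.1986, 0.0282]
ee_rot: [[1.0, 0.028, 0.001], [0.028, -1.0, 0.001], [0.001, -0.001, -1.0]]
wrist_force: [0.1, -1.0, 0.3]
gripper_width: 0.783
gripper_force: 0.0
```

servo_tool --pt "0 0 0" --pt "0 0 0" --pt "0 0 0" --pt "0 0 -0.01" --pt "0 0 -0.03" --spin '[0,0,0,0,0]' --grip '[1,1,1,1,1]'

```text
time_s: 48.18
tcp_pos: [0.393, 0.1968, 0.056]
ee_rot: [[1.0, 0.027, -0.005], [0.027, -1.0, -0.004], [-0.005, 0.004, -1.0]]
wrist_force: [0.2, 0.5, -0.7]
gripper_width: 0.685
gripper_force: 30.0
```

servo_tool --pt "0 0 -0.03" --pt "0 0 -0.07" --pt "0 0 -0.11" --pt "0 0 -0.15" --pt "0 0 -0.19" --spin '[0,0,0,0,0]' --grip '[1,1,1,1,1]'

```text
time_s: 48.6
tcp_pos: [0.3937, 0.1976, 0.2493]
ee_rot: [[1.0, 0.028, -0.001], [0.028, -1.0, -0.0], [-0.001, 0.0, -1.0]]
wrist_force: [1.3, 1.1, -0.6]
gripper_width: 0.686
gripper_force: 30.0
```

servo_tool --pt "0 0 -0.012" --pt "0.018 -0.017 -0.012" --pt "0.04 -0.039 -0.012" --pt "0.063 -0.062 -0.012" --pt "0.087 -0.085 -0.012" --spin '[0,0,0,0,0]' --grip '[1,1,1,1,1]'

```text
time_s: 49.02
tcp_pos: [0.4793, 0.2862, 0.2594]
ee_rot: [[1.0, 0.028, -0.001], [0.028, -1.0, -0.0], [-0.001, 0.0, -1.0]]
wrist_force: [0.7, -0.1, 0.7]
gripper_width: 0.687
gripper_force: 30.0
```

servo_tool --pt "0.02 -0.02 0" --pt "0.036 -0.035 0" --pt "0.0465 -0.0455 0" --pt "0.0465 -0.0455 0" --pt "0.0465 -0.0455 0" --spin '[0,0,0,0,0]' --grip '[1,1,1,1,1]'

```text
time_s: 49.43
tcp_pos: [0.5239, 0.3324, 0.258]
ee_rot: [[1.0, 0.028, -0.002], [0.028, -1.0, -0.002], [-0.002, 0.002, -1.0]]
wrist_force: [0.1, -0.1, -1.0]
gripper_width: 0.685
gripper_force: 30.0
```

servo_tool --pt "0 0 0" --pt "0 0 0" --pt "0 0 0" --pt "0 0 0" --pt "0 0 0" --spin '[0,0,0,0,0]' --grip '[1,1,1,1,1]'

```text
time_s: 49.85
tcp_pos: [0.524, 0.3321, 0.26]
ee_rot: [[1.0, 0.028, 0.0], [0.028, -1.0, 0.001], [0.0, -0.001, -1.0]]
wrist_force: [-0.2, 0.4, -1.0]
gripper_width: 0.685
gripper_force: 30.0
```

```bash
python3 look.py pics/s12.png;  python3 - <<'E'
import cv2,numpy as np
i=cv2.imread('pics/s12.png');cv2.imwrite('pics/s12c.png',cv2.resize(i[130:290,250:410],None,fx=3.5,fy=3.5,interpolation=cv2.INTER_CUBIC))
E
```

```text
49.85 [0.524  0.3321 0.26  ] [-0.2  0.4 -1. ] 0.6853090793874249
blob 337 [ 0.5395 -0.0018] [78.4 81.6] 46.0 z 0.0197
rim none
jugbody 428 [0.499  0.3253] [ 64.2 118. ] 14.6 z 0.1367
net []
```

View pics/s12c.png

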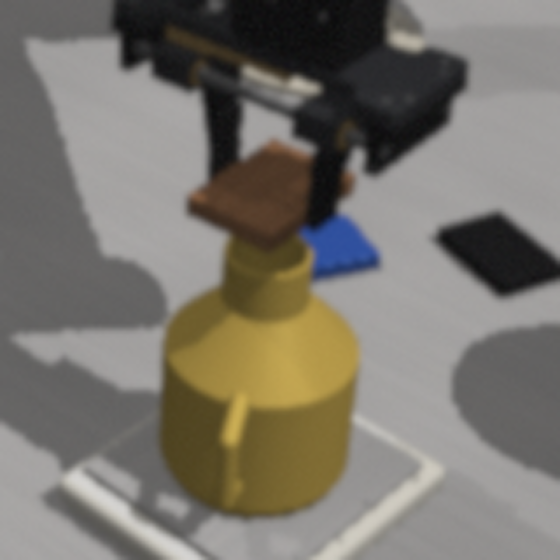

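The crop shows the lid held level at (270,190), directly over the mouth at (268,255). Lowering gently.

servo_tool --pt "0.001 0 0.01" --pt "0.001 0 0.02" --pt "0.001 0 0.027" --pt "0.001 0 0.03" --pt "0.001 0 0.03" --spin '[0,0,0,0,0]' --grip '[1,1,1,1,1]'

```text
time_s: 50.47
tcp_pos: [0.525, 0.3322, 0.2285]
ee_rot: [[1.0, 0.028, -0.001], [0.028, -1.0, -0.001], [-0.001, 0.001, -1.0]]
wrist_force: [-0.4, 0.2, -1.0]
gripper_width: 0.684
gripper_force: 30.0
```

servo_tool --pt "0 0 0.0005" --pt "0 0 0.001" --pt "0 0 0.001" --pt "0 0 0.001" --pt "0 0 0.001" --spin '[0,0,0,0,0]' --grip '[1,1,1,1,1]'

```text
time_s: 50.88
tcp_pos: [0.5253, 0.3325, 0.2286]
ee_rot: [[1.0, 0.028, 0.0], [0.028, -1.0, 0.0], [0.0, -0.0, -1.0]]
wrist_force: [-0.3, -0.6, 0.0]
gripper_width: 0.692
gripper_force: 30.0
```

servo_tool --pt "0 0 0.0005" --pt "0 0 0.0008" --pt "0 0 0.0008" --pt "0 0 0.0008" --pt "0 0 0.0008" --spin '[0,0,0,0,0]' --grip '[1,1,1,1,1]'

```text
time_s: 51.3
tcp_pos: [0.5253, 0.3325, 0.228]
ee_rot: [[1.0, 0.028, 0.0], [0.028, -1.0, 0.0], [0.0, -0.0, -1.0]]
wrist_force: [-0.6, -0.9, 1.3]
gripper_width: 0.686
gripper_force: 30.0
```

servo_tool --pt "0 0 0" --pt "0 0 0" --pt "0 0 0" --pt "0 0 0" --pt "0 0 0" --spin '[0,0,0,0,0]' --grip '[0,0,0,0,0]'

```text
time_s: 51.72
tcp_pos: [0.5252, 0.3324, 0.2277]
ee_rot: [[1.0, 0.028, -0.0], [0.028, -1.0, -0.0], [-0.0, 0.0, -1.0]]
wrist_force: [-0.4, 0.5, 0.6]
gripper_width: 0.955
gripper_force: 0.0
```

servo_tool --pt "0 0 0" --pt "0 0 0" --pt "0 0 -0.01" --pt "0 0 -0.03" --pt "0 0 -0.06" --spin '[0,0,0,0,0]' --grip '[0,0,0,0,0]'

```text
time_s: 52.13
tcp_pos: [0.5242, 0.3317, 0.2862]
ee_rot: [[1.0, 0.028, -0.005], [0.028, -1.0, -0.004], [-0.005, 0.004, -1.0]]
wrist_force: [0.2, 0.7, -0.2]
gripper_width: 1.0
gripper_force: 0.0
```

servo_tool --pt "0 0 -0.02" --pt "0 0.03 -0.02" --pt "0 0.06 -0.02" --pt "0 0.1 -0.02" --pt "0 0.14 -0.02" --spin '[0,0,0,0,0]' --grip '[0,0,0,0,0]'

```text
time_s: 52.55
tcp_pos: [0.5289, 0.1916, 0.3087]
ee_rot: [[1.0, 0.029, 0.001], [0.029, -1.0, 0.001], [0.001, -0.0, -1.0]]
wrist_force: [0.9, 0.2, 1.6]
gripper_width: 1.001
gripper_force: 0.0
```

servo_tool --pt "0 0.03 0" --pt "0 0.06 0" --pt "0 0.06 0" --pt "0 0.06 0" --pt "0 0.06 0" --spin '[0,0,0,0,0]' --grip '[0,0,0,0,0]'

```text
time_s: 52.97
tcp_pos: [0.531, 0.1326, 0.3085]
ee_rot: [[1.0, 0.027, 0.001], [0.027, -1.0, 0.001], [0.001, -0.001, -1.0]]
wrist_force: [-0.7, 0.3, 0.2]
gripper_width: 0.994
gripper_force: 0.0
```

```bash
python3 look.py pics/s13.png;  python3 - <<'E'
from h import *
i=cv2.imread('pics/s13.png')
c=dict(np.load('top.npz'));W=world(c)
m=(W[...,2]>.204)&(W[...,2]<.225)&(np.hypot(W[...,0]-.525,W[...,1]-.3325)<.07)
r=cv2.minAreaRect(W[m][:,:2].astype(np.float32)*1000);print("lid",r,np.percentile(W[m][:,2],[5,50,95]))
cv2.imwrite('pics/s13c.png',cv2.resize(i[130:310,100:400],None,fx=2.6,fy=2.6,interpolation=cv2.INTER_CUBIC))
E
```

```text
52.97 [0.531  0.1326 0.3085] [-0.7  0.3  0.2] 0.9936780790802235
blob 330 [ 0.5388 -0.0043] [76.9 82.4] 58.3 z 0.019
rim none
jugbody 26 [0.4956 0.2825] [ 3.6 33.4] 58.9 z 0.0883
net [[0.559, 0.367, 0.129, 0.7]]Traceback (most recent call last):
  File "<stdin>", line 5, in <module>
    return _quantile_unchecked(
        a, q, axis, out, overwrite_input, method, keepdims, weights)
    return _ureduce(a,
                    func=_quantile_ureduce_func,
    ...<5 lines>...
                    overwrite_input=overwrite_input,
                    method=method)
    r = func(a, **kwargs)
    result = _quantile(arr,
                       quantiles=q,
    ...<2 lines>...
                       out=out,
                       weights=wgt)
    slices_having_nans = np.isnan(arr[-1, ...])
                                  ~~~^^^^^^^^^
IndexError: index -1 is out of bounds for axis 0 with size 0
```

servo_tool --pt "0 0.038 0" --pt "0 0.076 0" --pt "0 0.114 0" --pt "0 0.152 0" --pt "0 0.19 0" --spin '[0,0,0,0,0]' --grip '[0,0,0,0,0]'

```text
time_s: 53.58
tcp_pos: [0.5361, -0.0581, 0.3078]
ee_rot: [[1.0, 0.03, 0.0], [0.03, -1.0, -0.0], [0.0, 0.0, -1.0]]
wrist_force: [0.4, -0.3, 0.7]
gripper_width: 1.004
gripper_force: 0.0
```

servo_tool --pt "0 0.03 0" --pt "0 0.06 0" --pt "0 0.06 0" --pt "0 0.06 0" --pt "0 0.06 0" --spin '[0,0,0,0,0]' --grip '[0,0,0,0,0]'

```text
time_s: 54.0
tcp_pos: [0.5379, -0.1168, 0.3075]
ee_rot: [[1.0, 0.028, -0.0], [0.028, -1.0, 0.0], [-0.0, -0.0, -1.0]]
wrist_force: [0.2, -1.0, -0.8]
gripper_width: 0.996
gripper_force: 0.0
```

```bash
python3 look.py pics/s13.png;  python3 - <<'E'
from h import *
i=cv2.imread('pics/s13.png')
cv2.imwrite('pics/s13c.png',cv2.resize(i[130:310,100:400],None,fx=2.6,fy=2.6,interpolation=cv2.INTER_CUBIC))
c=dict(np.load('top.npz'));W=world(c)
m=(W[...,2]>.204)&(W[...,2]<.225)&(np.hypot(W[...,0]-.525,W[...,1]-.3325)<.07)
r=cv2.minAreaRect(W[m][:,:2].astype(np.float32)*1000);print("lid",r,np.percentile(W[m][:,2],[5,50,95]))
for t in ("mug_a","spoon"): print(t,[np.round(q["point"],3).tolist() for q in tip_of(t,"top")])
E
```

```text
54.0 [ 0.5379 -0.1168  0.3075] [ 0.2 -1.  -0.8] 0.9958374122796814
rim none
jugbody 730 [0.5246 0.3327] [119.6 117.8] 80.4 z 0.1384
net [[0.521, -0.22, 0.051, 0.45]]
lid ((525.8591918945312, 331.48651123046875), (85.01715087890625, 61.00880813598633), 1.4760788679122925) [0.20929324 0.21336489 0.21742387]
mug_a [[0.781, -0.057, 0.002], [0.789, 0.122, 0.002], [0.524, 0.331, 0.035]]
spoon [[0.533, -0.288, 0.048]]
```

View pics/s13c.png

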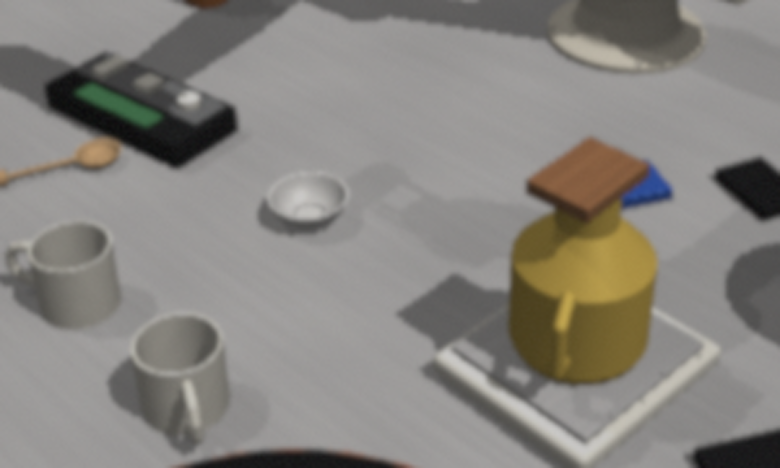

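The lid lies flat and centred at (588,180) on the upright jug, with its top at 0.2134 m. No lumps are left out, and the dish, mugs and spoon are where they were. Handing in.

```bash
python3 -c "
from station import *
print(finish_job())"
```

```text
the job is handed in; nothing more can be done
None
```

The job is handed in at about 54 s: wake and zero keys pressed in turn, all five salt lumps fed into the jug, record key pressed while it was open, and the lid laid back flat over the mouth with the jug still on the scale.

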